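Charge the ball mill and start it

TASK

Charge the small ball mill: slide its clear cover open, lift out the dust plugs and lay them in the steel tray, put every grinding ball from the tray into the wells of the grinding block, one ball per well, each right down in its well, and slide the cover fully shut again. Then start the mill: pull the black spring knob on the sloping front panel right out, hold it for a moment, and let it spring back in. Never pull the knob while the cover is open, and leave the objective case and the petri dish undisturbed.

Things in the scene. Friction and masses are not known exactly. Their poses are not given: they have to be found in the camera images.
- mill: Fixed white benchtop ball mill, 195 mm deep (x) by 300 mm wide (y), flat deck 75 mm above the bench; origin at the middle of its width on the bench, x pointing away from the robot, y to the left. Right half (-y) of the deck: aluminium grinding block with six wells; left half: plain deck over which the cover slides. Front panel (-x side) slopes down to the robot at 35 degrees to the horizontal.
- well_0 (a point): Well of the grinding block: this point is the centre of a ball seated in it, 13 mm below the deck. Each well is round, 27 mm wide, 24 mm deep, flat floor, mouth flush with the deck; wells 0, 1, 2 are the front row from left (+y) to right, 3, 4, 5 the back row, 40 mm apart both ways. A seated 22 mm ball's top lies 2 mm below the deck.
- well_1 (a point): Well of the grinding block: this point is the centre of a ball seated in it, 13 mm below the deck. Each well is round, 27 mm wide, 24 mm deep, flat floor, mouth flush with the deck; wells 0, 1, 2 are the front row from left (+y) to right, 3, 4, 5 the back row, 40 mm apart both ways. A seated 22 mm ball's top lies 2 mm below the deck.
- well_2 (a point): Well of the grinding block: this point is the centre of a ball seated in it, 13 mm below the deck. Each well is round, 27 mm wide, 24 mm deep, flat floor, mouth flush with the deck; wells 0, 1, 2 are the front row from left (+y) to right, 3, 4, 5 the back row, 40 mm apart both ways. A seated 22 mm ball's top lies 2 mm below the deck.
- well_3 (a point): Well of the grinding block: this point is the centre of a ball seated in it, 13 mm below the deck. Each well is round, 27 mm wide, 24 mm deep, flat floor, mouth flush with the deck; wells 0, 1, 2 are the front row from left (+y) to right, 3, 4, 5 the back row, 40 mm apart both ways. A seated 22 mm ball's top lies 2 mm below the deck.
- well_4 (a point): Well of the grinding block: this point is the centre of a ball seated in it, 13 mm below the deck. Each well is round, 27 mm wide, 24 mm deep, flat floor, mouth flush with the deck; wells 0, 1, 2 are the front row from left (+y) to right, 3, 4, 5 the back row, 40 mm apart both ways. A seated 22 mm ball's top lies 2 mm below the deck.
- well_5 (a point): Well of the grinding block: this point is the centre of a ball seated in it, 13 mm below the deck. Each well is round, 27 mm wide, 24 mm deep, flat floor, mouth flush with the deck; wells 0, 1, 2 are the front row from left (+y) to right, 3, 4, 5 the back row, 40 mm apart both ways. A seated 22 mm ball's top lies 2 mm below the deck.
- cover (a joint): Sliding clear hood-shaped cover with an aluminium frame, 114 x 128 mm, 26 mm high: 0 = shut over all six wells (stop), grows as it slides along the mill's +y (left), 0.146 = fully open (stop), all wells clear. It stays where it is left; friction about 1 N. Starts 0 to 30 mm open. Its guide rails, 10.5 mm high, run along y over the whole deck, 62 mm before and behind the block's middle.
- cover_grip (a point): Middle of the upright black grip rib on the centre of the cover; the rib is 60 mm long along the mill's x, 14 mm thick along its y, and stands up to 51 mm above the deck; this point is 39 mm above the deck. The cover's top is 25 to 27.5 mm above the deck. Moves with the cover.
- start_knob (a joint): Pull knob: 0 = at rest (in), 0.012 = pulled fully out (stop). It springs back; the pull needed is 2.7 N at rest growing to 8 N fully out.
- knob_grip (a point): Widest part of the black pull knob, on its axis, 24 mm out from the panel face. Round: head 25 mm in diameter from 24 to 32 mm off the panel, narrowing to 19 mm at 9 mm off the panel, on a thin stem. This point's z axis points outward along the pull direction, square to the panel: 35 degrees from the vertical, leaning towards the mill's -x. Moves with the knob.
- tray_floor (a point): Centre of the floor (upper face, 2 mm above the bench) of a loose low stainless tray, 165 (x) by 215 (y) mm, rim 10 mm high above the bench, 0.6 kg. The balls lie in it at the start, and its left (+y) third is free. Axes along its sides.
- ball_0_center (a point): Centre of a white ceramic grinding ball, 22 mm in diameter, about 34 g, lying loose in the tray at the start; it rolls a little if knocked. Between 4 and 6 balls are present.
- ball_1_center (a point): Centre of a white ceramic grinding ball, 22 mm in diameter, about 34 g, lying loose in the tray at the start; it rolls a little if knocked. Between 4 and 6 balls are present.
- ball_2_center (a point): Centre of a white ceramic grinding ball, 22 mm in diameter, about 34 g, lying loose in the tray at the start; it rolls a little if knocked. Between 4 and 6 balls are present.
- ball_3_center (a point): Centre of a white ceramic grinding ball, 22 mm in diameter, about 34 g, lying loose in the tray at the start; it rolls a little if knocked. Between 4 and 6 balls are present.
- ball_4_center (a point): Centre of a white ceramic grinding ball, 22 mm in diameter, about 34 g, lying loose in the tray at the start; it rolls a little if knocked. Between 4 and 6 balls are present.
- ball_5_center (a point): Centre of a white ceramic grinding ball, 22 mm in diameter, about 34 g, lying loose in the tray at the start; it rolls a little if knocked. Between 4 and 6 balls are present.
- plug_0_grip (a point): Middle of the grip stem of a black rubber dust plug that sits loosely in a well at the start: stem 14 mm in diameter, 14 mm tall, on a round flange 32 mm wide and 3.5 mm thick that rests on the deck, and below it a 24 mm foot 10 mm long in the well. This point is 10.5 mm above the flange's underside; z runs up the stem. Overall 27.5 mm tall, 16 g. 2 or 3 plugs are present.
- plug_1_grip (a point): Middle of the grip stem of a black rubber dust plug that sits loosely in a well at the start: stem 14 mm in diameter, 14 mm tall, on a round flange 32 mm wide and 3.5 mm thick that rests on the deck, and below it a 24 mm foot 10 mm long in the well. This point is 10.5 mm above the flange's underside; z runs up the stem. Overall 27.5 mm tall, 16 g. 2 or 3 plugs are present.
- plug_2_grip (a point): Middle of the grip stem of a black rubber dust plug that sits loosely in a well at the start: stem 14 mm in diameter, 14 mm tall, on a round flange 32 mm wide and 3.5 mm thick that rests on the deck, and below it a 24 mm foot 10 mm long in the well. This point is 10.5 mm above the flange's underside; z runs up the stem. Overall 27.5 mm tall, 16 g. 2 or 3 plugs are present.
- case: Bystander: round clear objective case with a black cap, standing, 44 mm in diameter and 68 mm high; origin at the centre of its underside.
- petri_dish: Bystander: covered clear dish, 58 mm in diameter, 15 mm high; origin at the centre of its underside.

How it is judged:
On the way, in this order (a step that is already met when the one before it is completed fails the run):
1. every dust plug lies in the tray and every ball lies seated in a well, one per well ((distance between ball_0_center and well_0 below 0.006 m or distance between ball_0_center and well_1 below 0.006 m or distance between ball_0_center and well_2 below 0.006 m or distance between ball_0_center and well_3 below 0.006 m or distance between ball_0_center and well_4 below 0.006 m or distance between ball_0_center and well_5 below 0.006 m) and (distance between ball_1_center and well_0 below 0.006 m or distance between ball_1_center and well_1 below 0.006 m or distance between ball_1_center and well_2 below 0.006 m or distance between ball_1_center and well_3 below 0.006 m or distance between ball_1_center and well_4 below 0.006 m or distance between ball_1_center and well_5 below 0.006 m) and (distance between ball_2_center and well_0 below 0.006 m or distance between ball_2_center and well_1 below 0.006 m or distance between ball_2_center and well_2 below 0.006 m or distance between ball_2_center and well_3 below 0.006 m or distance between ball_2_center and well_4 below 0.006 m or distance between ball_2_center and well_5 below 0.006 m) and (distance between ball_3_center and well_0 below 0.006 m or distance between ball_3_center and well_1 below 0.006 m or distance between ball_3_center and well_2 below 0.006 m or distance between ball_3_center and well_3 below 0.006 m or distance between ball_3_center and well_4 below 0.006 m or distance between ball_3_center and well_5 below 0.006 m) and (distance between ball_4_center and well_0 below 0.006 m or distance between ball_4_center and well_1 below 0.006 m or distance between ball_4_center and well_2 below 0.006 m or distance between ball_4_center and well_3 below 0.006 m or distance between ball_4_center and well_4 below 0.006 m or distance between ball_4_center and well_5 below 0.006 m) and (distance between ball_5_center and well_0 below 0.006 m or distance between ball_5_center and well_1 below 0.006 m or distance between ball_5_center and well_2 below 0.006 m or distance between ball_5_center and well_3 below 0.006 m or distance between ball_5_center and well_4 below 0.006 m or distance between ball_5_center and well_5 below 0.006 m) and x of plug_0_grip in the frame of tray_floor between -0.08 and 0.08 m and y of plug_0_grip in the frame of tray_floor between -0.105 and 0.105 m and z of plug_0_grip in the frame of tray_floor between -0.002 and 0.03 m and x of plug_1_grip in the frame of tray_floor between -0.08 and 0.08 m and y of plug_1_grip in the frame of tray_floor between -0.105 and 0.105 m and z of plug_1_grip in the frame of tray_floor between -0.002 and 0.03 m and x of plug_2_grip in the frame of tray_floor between -0.08 and 0.08 m and y of plug_2_grip in the frame of tray_floor between -0.105 and 0.105 m and z of plug_2_grip in the frame of tray_floor between -0.002 and 0.03 m), for 0.2 s.
2. the cover is slid fully shut over the seated balls (value of joint cover below 0.004 m and (distance between ball_0_center and well_0 below 0.006 m or distance between ball_0_center and well_1 below 0.006 m or distance between ball_0_center and well_2 below 0.006 m or distance between ball_0_center and well_3 below 0.006 m or distance between ball_0_center and well_4 below 0.006 m or distance between ball_0_center and well_5 below 0.006 m) and (distance between ball_1_center and well_0 below 0.006 m or distance between ball_1_center and well_1 below 0.006 m or distance between ball_1_center and well_2 below 0.006 m or distance between ball_1_center and well_3 below 0.006 m or distance between ball_1_center and well_4 below 0.006 m or distance between ball_1_center and well_5 below 0.006 m) and (distance between ball_2_center and well_0 below 0.006 m or distance between ball_2_center and well_1 below 0.006 m or distance between ball_2_center and well_2 below 0.006 m or distance between ball_2_center and well_3 below 0.006 m or distance between ball_2_center and well_4 below 0.006 m or distance between ball_2_center and well_5 below 0.006 m) and (distance between ball_3_center and well_0 below 0.006 m or distance between ball_3_center and well_1 below 0.006 m or distance between ball_3_center and well_2 below 0.006 m or distance between ball_3_center and well_3 below 0.006 m or distance between ball_3_center and well_4 below 0.006 m or distance between ball_3_center and well_5 below 0.006 m) and (distance between ball_4_center and well_0 below 0.006 m or distance between ball_4_center and well_1 below 0.006 m or distance between ball_4_center and well_2 below 0.006 m or distance between ball_4_center and well_3 below 0.006 m or distance between ball_4_center and well_4 below 0.006 m or distance between ball_4_center and well_5 below 0.006 m) and (distance between ball_5_center and well_0 below 0.006 m or distance between ball_5_center and well_1 below 0.006 m or distance between ball_5_center and well_2 below 0.006 m or distance between ball_5_center and well_3 below 0.006 m or distance between ball_5_center and well_4 below 0.006 m or distance between ball_5_center and well_5 below 0.006 m)), for 0.2 s.
3. the knob is pulled out (more than 9 of its 12 mm) and held there for 0.3 s with the cover shut (value of joint cover below 0.004 m and value of joint start_knob above 0.009 m), for 0.3 s.
At the end, for the whole second after the job is handed in: Every ball present lies seated in a well (its centre within 6 mm of the seated position), one per well; every dust plug present lies inside the tray; the cover is shut (within 4 mm of its stop); the start knob has been pulled out by more than 9 mm and has sprung back to rest (within 1.5 mm) (all of step 2 and x of plug_0_grip in the frame of tray_floor between -0.08 and 0.08 m and y of plug_0_grip in the frame of tray_floor between -0.105 and 0.105 m and z of plug_0_grip in the frame of tray_floor between -0.002 and 0.03 m and x of plug_1_grip in the frame of tray_floor between -0.08 and 0.08 m and y of plug_1_grip in the frame of tray_floor between -0.105 and 0.105 m and z of plug_1_grip in the frame of tray_floor between -0.002 and 0.03 m and x of plug_2_grip in the frame of tray_floor between -0.08 and 0.08 m and y of plug_2_grip in the frame of tray_floor between -0.105 and 0.105 m and z of plug_2_grip in the frame of tray_floor between -0.002 and 0.03 m and value of joint start_knob below 0.0015 m); the robot touches nothing.
It fails at once if the knob is pulled while the cover is open (value of joint start_knob above 0.004 m and value of joint cover above 0.015 m).
It fails at once if the objective case is knocked over (angle between case's own z axis and vertical above 0.6 rad).
It fails at once if a bystander is shoved away (more than 50 mm) (distance of any of case, petri_dish from where it was at the start of the episode above 0.05 m).
Of ball_0, ball_1, ball_2, ball_3, ball_4, ball_5 only 4 to 6 are there at a start; the rules pass over those that are not, and their reading is None.
Of plug_0, plug_1, plug_2 only 2 to 3 are there at a start; the rules pass over those that are not, and their reading is None.
At some moment in a run one of tray may be knocked a few centimetres aside while the robot is not near it.
Once in a run the grip may slacken for a moment while it holds something.
It also fails if it takes over 210 s, if anything falls off the work surface, if the arm or the gripper's body presses on something with over 40 N, if the wrist force passes 120 N, or if a joint passes its speed limit or range.

ROBOT

A 6-joint arm with a two-finger parallel gripper is mounted at the origin on a cart in front of the work surface, level with it; the furniture and walls round the work are solid. World frame = base frame: x ahead of the robot, y to its left, z up, the work surface at z = 0. Lengths are in m, angles in rad, forces in N, time in s.
With the tool pointing down it reaches from about 0.15 to 0.775 m from the base axis. Payload 6.1 kg.
Tool frame: the origin (TCP) lies between the finger pads; the fingertips stand 25 mm ahead of it and the grasp point (between the pads) lies 6 mm ahead of it; z points along the fingers, y is the line along which they close (so a half turn about z gives the same grasp; the last joint's range is limited). The gripper opens to 85 mm and grips with 20 to 120 N. Pads are 22 mm wide; open, the fingers measure 114 mm over their backs; the gripper's body (76 mm by 85 mm) begins 54 mm behind the grasp point. The pads swing forward as they close: fully open they stand 13 mm farther back than shut.
Start: joints at [-1.171, 0.126, -0.04, 1.405, 0, 1.571], TCP at [0.204, -0.484, 0.232] pointing down, gripper open.
Joint ranges: [-2.72, 2.72], [-0.95, 1.95], [-1.27, 1.35], [-1.78, 2.02], [-1.46, 1.47], [-3.14, 3.14]. Speed limits (rad/s): [2.39, 2.39, 3.01, 3.14, 3.14, 3.14].

INTERFACE

Orientations are given as a unit quaternion [w, x, y, z].
In Python, from workcell import r gives the robot as it stands. The module is installed in compiled form; this text tells all that it offers.
- The arm moves only by the tool step_arm, never from a script. Its argument "steps" is a list of rows, each a list of 5 numbers: the opening, from 0 (shut) to 1 (fully open), then the shift along the tool's x, y, z scaled (see below), then the turn about the tool's z scaled (see below). A call has 1 to 20 rows; each row shifts and turns the commanded pose from where the row before left it, along the tool's axes as they then stand; what a row does not reach is not made up. The controller multiplies each number of a shift by 30 mm and each number of a turn by 0.12 rad. A row lasts 1/12 s, in which the tool goes at most 41.7 mm and 7.16 degrees, less where a joint would pass 70% of its speed; a pose out of reach is approached as far as the arm can. A call with a number of a shift or a turn outside -1 to 1 is refused whole. A call with a gripper value outside its range is refused whole. The fingers move at their own pace and stop on an object; the grip force is fixed at half the most. Time passes only in rows, so rows that do not move let the fingers close. It gives the time, the measured TCP pose, the force, the opening and the grip force at its end, in the units of the state.
- r.get_state(): the state, without advancing time (a new reading comes with each control period).
- r.grab_frame(name): name is "scene" or "top" or "wrist"; returns (picture, depth): 480x640x3 uint8, red, green, blue; 480x640 float32, m along the optical axis (not along the pixel's ray), 0 where there is no reading.
- r.calibration(name): a dict with "fx", "fy", "cx", "cy" (pixels), "k1" (the pictures are not rectified: a ray, as slopes to the right and down, at radius r is drawn at 1 + k1 r^2 times it, then the intrinsics apply), "rvec" (rotation vector, rad) and "tvec" (3), from world to camera coordinates, as OpenCV has them. Camera axes: x right, y down, z forward; pixel columns grow to the right and rows downward; lengths in m; the calibration is good to about 2 mm. A picture is of the moment at which its call begins: read the wrist's pose just before it. calibration takes no time and is no camera call; for the wrist camera it gives the pose at the moment of the call.
- r.job_done(): hands the job in; it is judged then, once.
The state is a dict: "t": time; "qpos": joint angles; "dq": joint speeds; "joint_torque": joint torques, N m; "ee_pos": TCP position; "tcp_rot": TCP orientation; "contact_force": force on the tool from outside, world axes, zero at the start; "moment": the same for the moment, N m; "opening": finger opening in m; "grip_force": force on a finger pad.
Only numpy, scipy, OpenCV 4.12 (cv2) and the standard library are available. Lean on these libraries where they do the work, as an engineer would, in place of code of your own. Each camera call takes 0.05 s, during which the arm holds its last target. There are 200 camera calls.

## Working session

There is one attempt and no reset: what is moved stays moved. The work goes in short steps, Python scripts to look and compute and a tool call to move; the robot and the scene stay as the last step left them, time stands still between calls to the robot, and variables do not carry over. Pictures are saved under pics/ and viewed, at most 14 in all, crops included, and the job is handed in when it is done.

Besides the shell and the picture viewer there is one more tool, called after ">>>" as name(argument=value, ...), one argument or row to a line, values as JSON. step_arm: Moves the arm, as the interface text tells. Shifts and turns lie within -1 to 1; 1 stands for 30 mm of shift or 0.12 rad of turn. Its arguments: {"type":"object","properties":{"steps":{"type":"array"}},"required":["steps"]}

```bash
mkdir -p pics
cat > h.py <<'E'
import numpy as np, cv2
from workcell import r
def cal(n):
    c=r.calibration(n); K=np.array([[c['fx'],0,c['cx']],[0,c['fy'],c['cy']],[0,0,1.]])
    R=cv2.Rodrigues(np.array(c['rvec'],float))[0]; return K,np.array([c['k1'],0,0,0,0.]),R,np.array(c['tvec'],float).ravel()
def rays(n,px,C=None):
    K,d,R,t=C or cal(n); p=cv2.undistortPoints(np.array(px,float).reshape(-1,1,2),K,d).reshape(-1,2)
    return -R.T@t, np.c_[p,np.ones(len(p))]@R
def onz(n,px,z,C=None):
    o,v=rays(n,px,C); return o+v*((z-o[2])/v[:,2])[:,None]
def proj(n,P,C=None):
    K,d,R,t=C or cal(n); return cv2.projectPoints(np.array(P,float).reshape(-1,1,3),cv2.Rodrigues(R)[0],t,K,d)[0].reshape(-1,2)
def snap(n,f=None):
    C=cal(n); im,dp=r.grab_frame(n); im=im[:,:,::-1].copy()
    if f: cv2.imwrite('pics/'+f,im)
    return im,dp,C
E
python3 - <<'E'
from h import *
for n in('top','scene'):
    im,dp,C=snap(n,n+'0.png'); np.savez(n+'0.npz',im=im,dp=dp); print(n,C)
print(r.get_state())
E
```

```text
top (array([[489.02672404,   0.        , 317.49402332],
       [  0.        , 489.02672404, 233.88347495],
       [  0.        ,   0.        ,   1.        ]]), array([-0.11458528,  0.        ,  0.        ,  0.        ,  0.        ]), array([[-0.0169771 , -0.999587  , -0.02318641],
       [-0.99513135,  0.01914402, -0.09668044],
       [ 0.09708439,  0.02143218, -0.99504537]]), array([-0.22564546,  0.49950551,  1.00703949]))
scene (array([[601.48058656,   0.        , 318.9257922 ],
       [  0.        , 601.48058656, 244.62126806],
       [  0.        ,   0.        ,   1.        ]]), array([0.04433107, 0.        , 0.        , 0.        , 0.        ]), array([[ 0.4754667 , -0.87951155,  0.01976985],
       [-0.4384295 , -0.25637961, -0.8614227 ],
       [ 0.7626998 ,  0.40091013, -0.50750378]]), array([-0.4645102 ,  0.2163334 ,  0.84039421]))
{'t': 0.1, 'qpos': array([-1.17099077e+00,  1.26350424e-01, -4.04697611e-02,  1.40540016e+00,
        1.27988506e-05,  1.57079065e+00]), 'dq': array([ 1.03515995e-03, -2.41900101e-05,  3.59495836e-03, -2.15507048e-04,
        4.51405064e-04, -9.77575688e-04]), 'joint_torque': array([-9.48421075e-04, -4.36905169e+01,  3.53604484e+01,  1.36956395e-02,
       -3.19547200e-05, -2.28319891e-06]), 'ee_pos': array([ 0.20421822, -0.48327379,  0.23130726]), 'tcp_rot': array([-6.99103104e-04,  9.80085077e-01,  1.98576771e-01, -1.35112943e-04]), 'contact_force': array([-1.23844856, -0.49190718, -0.09684867]), 'moment': array([-0.03918968,  0.03108449, -0.01777975]), 'grip_force': 0.0, 'opening': 0.0854104571601581}
```

View pics/top0.png

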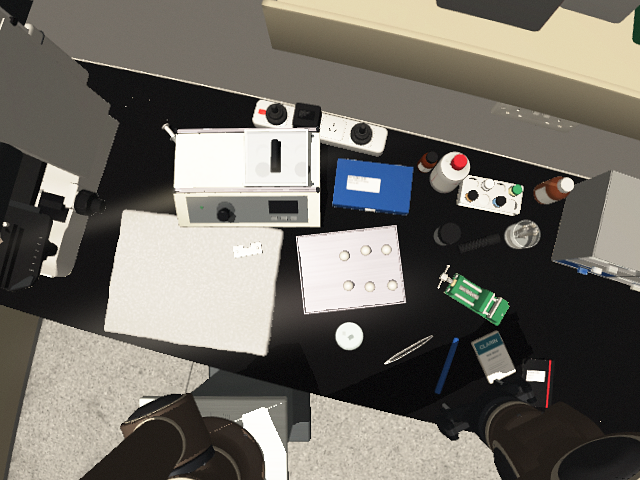

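View pics/scene0.png

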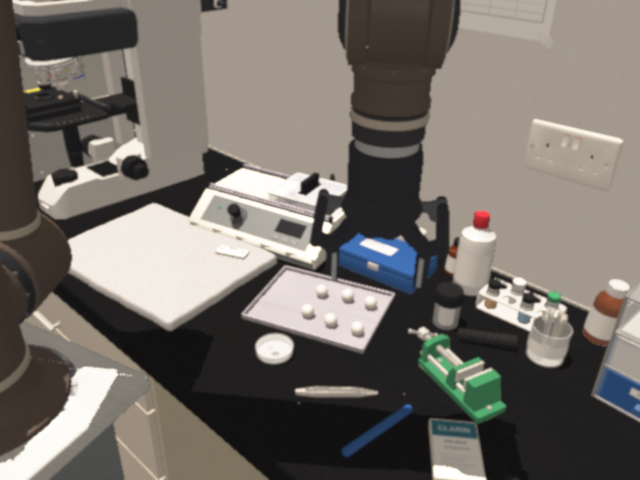

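```bash
cat > geo.py <<'E'
from h import *
def cloud(dp,n,C):
    v,u=np.mgrid[0:480,0:640]; px=np.c_[u.ravel(),v.ravel()].astype(float)
    K,d,R,t=C; p=cv2.undistortPoints(px.reshape(-1,1,2),K,d).reshape(-1,2)
    z=dp.ravel(); X=np.c_[p*z[:,None],z]
    return ((X-t)@R).reshape(480,640,3)
E
python3 - <<'E'
from geo import *
C=cal('top'); f=np.load('top0.npz'); im,dp=f['im'],f['dp']; P=cloud(dp,'top',C)
def rect(m,name):
    q=P[m][:,:2].astype(np.float32); (c,s,a)=cv2.minAreaRect(q); print(name,len(q),np.round(c,4),np.round(s,4),round(a,2),'zmed',np.median(P[m][:,2]).round(4))
roi=np.zeros((480,640),bool); roi[110:240,160:330]=1
Z=P[:,:,2]
def big(m):
    n,l,s,_=cv2.connectedComponentsWithStats(m.astype(np.uint8)); k=1+s[1:,4].argmax(); return l==k
rect(big(roi&(Z>.067)&(Z<.13)),'deck+')
rect(big(roi&(Z>.093)&(Z<.105)),'cover')
rect(big(roi&(Z>.115)&(Z<.135)),'rib')
rect(big(roi&(Z>.01)&(Z<.14)),'mill')
g=im.max(2); 
h=cv2.cvtColor(im,cv2.COLOR_BGR2HSV)
blk=roi&(g<60)
for nm,z,box in(('rib',.126,(130,180,262,290)),('knob',.05,(200,225,212,238))):
    b=np.zeros_like(roi); b[box[0]:box[1],box[2]:box[3]]=1; m=big(b&(g<70)); v,u=np.nonzero(m); w=onz('top',np.c_[u,v],z,C)[:,:2].astype(np.float32); print(nm,len(u),u.mean(),v.mean(),cv2.minAreaRect(w), 'zdepth',np.median(Z[m]))
# tray
b=np.zeros_like(roi); b[215:325,290:412]=1; m=big(b&(g>90)); v,u=np.nonzero(m); w=onz('top',np.c_[u,v],.008,C)[:,:2].astype(np.float32); print('tray',cv2.minAreaRect(w),np.median(Z[m]))
for (u,v) in[(345,255),(366,250),(387,249),(349,285),(370,286),(392,285)]:
    print((u,v),onz('top',[(u,v)],.013,C).round(4)[0,:2], Z[v-2:v+3,u-2:u+3].max().round(3))
print('case',onz('top',[(447,233)],.068,C).round(3),'petri',onz('top',[(349,336)],.015,C).round(3), Z[233,447])
cv2.imwrite('pics/top_c.png',cv2.resize(im[110:330,160:420],None,fx=3,fy=2.7))
E
```

```text
deck+ 10728 [ 0.6525 -0.094 ] [0.1837 0.3052] 0.77 zmed 0.0793
cover 3417 [ 0.6422 -0.1545] [0.1302 0.1172] 88.24 zmed 0.1007
rib 234 [ 0.642 -0.156] [0.0607 0.0135] 0.07 zmed 0.1258
mill 17656 [ 0.6273 -0.0768] [0.3697 0.2797] 88.93 zmed 0.0745
rib 271 275.7232472324723 154.690036900369 ((0.6398142576217651, -0.1584293693304062), (0.0174320749938488, 0.06364016234874725), 89.6083984375) zdepth 0.12464748762439666
knob 204 225.50980392156862 214.8235294117647 ((0.5351119041442871, -0.04625074565410614), (0.0379023514688015, 0.028726153075695038), 62.65061950683594) zdepth 0.07390811265114985
tray ((0.42017465829849243, -0.30219709873199463), (0.16790375113487244, 0.21752037107944489), 5.318661689758301) 0.0030466394618562055
(345, 255) [ 0.4503 -0.2918] 0.026
(366, 250) [ 0.46   -0.3363] 0.028
(387, 249) [ 0.4613 -0.3808] 0.026
(349, 285) [ 0.3871 -0.2988] 0.029
(370, 286) [ 0.3841 -0.3429] 1.045
(392, 285) [ 0.3853 -0.3892] 0.027
case [[ 0.488 -0.496  0.068]] petri [[ 0.281 -0.297  0.015]] 0.06896337844647034
```

View pics/top_c.png

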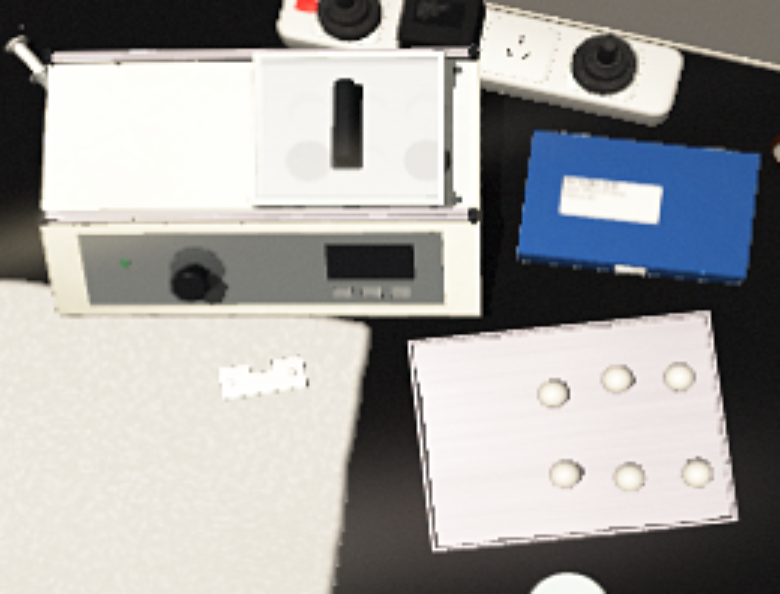

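>>> step_arm(
  steps=[
    [1,0,0,0,0.8333],
    [1,0,0,0,0.8333],
    [1,0,0,0,0.8333],
    [1,0,0,0,0.8333],
    [1,0.91,-0.68,0,0],
    [1,0.91,-0.68,0,0],
    [1,0.91,-0.68,0,0],
    [1,0.91,-0.68,0,0],
    [1,0.91,-0.68,0,0],
    [1,0.91,-0.68,0,0],
    [1,0.91,-0.68,0,0],
    [1,0.91,-0.68,0,0],
    [1,0.91,-0.68,0,0],
    [1,0.91,-0.68,0,0],
    [1,0.91,-0.68,0,0],
    [1,0.91,-0.68,0,0],
    [1,0.91,-0.68,0,0],
    [1,0.91,-0.68,0,0],
    [1,0,0,0,0],
    [1,0,0,0,0],
  ],
)

```text
t: 1.77
ee_pos: [0.5874, -0.1967, 0.2306]
tcp_rot: [-0.0, 1.0, 0.001, -0.001]
contact_force: [0.4, -1.1, -0.3]
opening: 0.0855
grip_force: 0.0
```

```bash
cat >> h.py <<'E'
def st():
    s=r.get_state(); w,x,y,z=s['tcp_rot']; yaw=np.arctan2(2*(x*y+w*z),1-2*(y*y+z*z))
    print('t %.2f pos %s yaw %.4f tilt %.3f F %s open %.4f grip %.1f'%(s['t'],np.round(s['ee_pos'],4),yaw,1-2*(x*x+y*y),np.round(s['contact_force'],1),s['opening'],s['grip_force'])); return np.array(s['ee_pos']),yaw
def to(x,y,z):
    p,yaw=st(); d=np.array([x,y,z])-p; c,s=np.cos(yaw),np.sin(yaw)
    print('units', np.round(np.array([c*d[0]+s*d[1], s*d[0]-c*d[1], -d[2]])/.03,3),'turn to yaw0',round(yaw/.12,3))
E
python3 - <<'E'
from h import *
st(); im,dp,C=snap('wrist','w1.png'); np.savez('w1.npz',im=im,dp=dp)
print(C[0][0,0],-C[2].T@C[3],C[2])
to(.641,-.1565,.131)
E
```

```text
t 1.77 pos [ 0.5874 -0.1967  0.2306] yaw 0.0027 tilt -1.000 F [ 0.4 -1.1 -0.3] open 0.0855 grip 0.0
427.7242010897043 [ 0.6710642  -0.19561949  0.37250798] [[ 3.42809697e-03 -9.99993713e-01 -9.07012411e-04]
 [-9.46648631e-01 -3.53750860e-03  3.22248126e-01]
 [-3.22249308e-01 -2.46075766e-04 -9.46654807e-01]]
t 1.82 pos [ 0.5866 -0.1975  0.2311] yaw 0.0012 tilt -1.000 F [-0.5 -0.1  0.3] open 0.0855 grip 0.0
units [ 1.816 -1.366  3.336] turn to yaw0 0.01
```

View pics/w1.png

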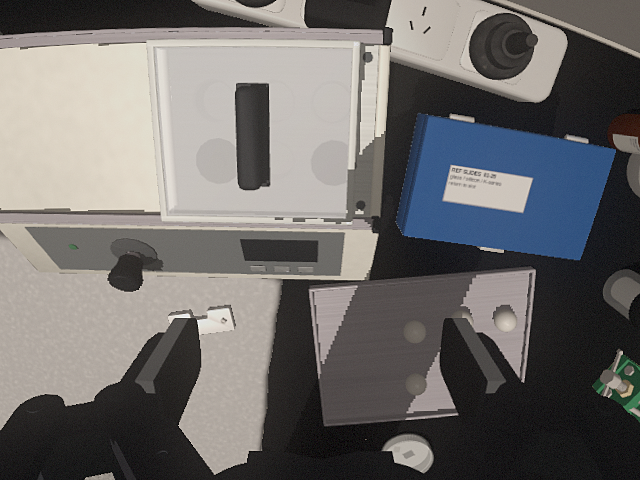

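>>> step_arm(
  steps=[
    [1,0.908,-0.683,0.1,0],
    [1,0.908,-0.683,0.1,0],
    [1,0,0,0.8,0],
    [1,0,0,0.8,0],
    [1,0,0,0.8,0],
    [1,0,0,0.7,0],
    [0,0,0,0,0],
    [0,0,0,0,0],
    [0,0,0,0,0],
    [0,0,0,0,0],
    [0,0,0,0,0],
    [0,0,0,0,0],
  ],
)

```text
t: 2.82
ee_pos: [0.6416, -0.1574, 0.1344]
tcp_rot: [0.0, 1.0, -0.0, 0.001]
contact_force: [-0.4, 0.2, 0.1]
opening: 0.0122
grip_force: 0.0
```

```bash
python3 -c "
from h import *
st()"
```

```text
t 2.82 pos [ 0.6416 -0.1574  0.1344] yaw -0.0004 tilt -1.000 F [-0.4  0.2  0.1] open 0.0122 grip 0.0
```

>>> step_arm(
  steps=[
    [0,0,0,0,0],
    [0,0,0,0,0],
    [0,0,0,0,0],
  ],
)

```text
t: 3.07
ee_pos: [0.6412, -0.1571, 0.1332]
tcp_rot: [0.0, 1.0, -0.0, 0.0]
contact_force: [0.5, 0.1, -0.4]
opening: 0.0001
grip_force: 0.0
```

Run:
```python
from h import *
im,dp,C=snap('wrist','w2.png')
print(proj('wrist',[[.6412,-.1571,.108],[.641,-.1565,.126]],C))
```

```text
[[322.27801275 294.14055329]
 [320.96958825 315.04977099]]
```

View pics/w2.png

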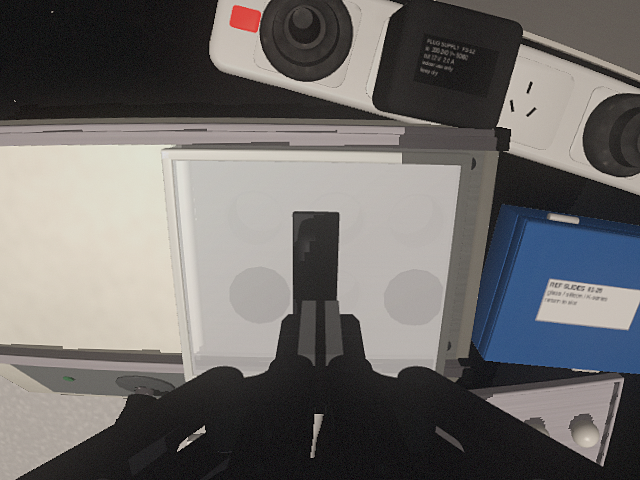

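Run:
```python
from h import *
from geo import cloud
im,dp,C=snap('wrist')
P=cloud(dp,'wrist',C)
for px in[(316,215),(316,250),(316,285),(308,298),(318,303),(310,310),(332,310),(318,330),(260,300),(415,300),(40,250)]: print(px,P[px[1],px[0]].round(4))
print(onz('wrist',[(316,212),(292,250),(339,250)],.126,C).round(4))
st()
```

```text
(316, 215) [ 0.675  -0.1544  0.1018]
(316, 250) [ 0.6684 -0.1546  0.1259]
(316, 285) [ 0.6544 -0.1546  0.1266]
(308, 298) [ 0.6484 -0.1514  0.1259]
(318, 303) [ 0.6526 -0.1554  0.138 ]
(310, 310) [ 0.6524 -0.1526  0.1428]
(332, 310) [ 0.6531 -0.1602  0.144 ]
(318, 330) [ 0.6534 -0.1555  0.1576]
(260, 300) [ 0.6345 -0.1288  0.1007]
(415, 300) [ 0.6345 -0.1995  0.1008]
(40, 250) [ 0.6489 -0.0098  0.0755]
[[ 0.6831 -0.1546  0.126 ]
 [ 0.6684 -0.1457  0.126 ]
 [ 0.6684 -0.1632  0.126 ]]
t 3.17 pos [ 0.6411 -0.157   0.133 ] yaw -0.0000 tilt -1.000 F [ 0.4 -0.2 -0. ] open -0.0002 grip 0.0
```

Run:
```python
from h import *
from geo import cloud
im,dp,C=snap('wrist')
P=cloud(dp,'wrist',C)
for v in range(292,312,2): print(v,im[v,314],P[v,314].round(4),im[v,300],P[v,300].round(4))
im,dp,C=snap('scene','s1.png')
P=cloud(dp,'scene',C); 
c=proj('scene',[[.641,-.157,.133],[.641,-.157,.108],[.641,-.157,.126]],C); print(c)
u,v=c[0].astype(int); cv2.imwrite('pics/s1c.png',cv2.resize(im[v-60:v+60,u-80:u+80],None,fx=5,fy=5))
```

```text
292 [38 39 40] [ 0.6514 -0.1538  0.1265] [41 41 42] [ 0.6502 -0.1483  0.1242]
294 [42 41 44] [ 0.65   -0.1538  0.1255] [36 35 37] [ 0.65   -0.1483  0.1255]
296 [41 41 43] [ 0.6495 -0.1538  0.1262] [44 43 47] [ 0.6487 -0.1483  0.1247]
298 [38 39 40] [ 0.6483 -0.1538  0.1256] [42 43 46] [ 0.6478 -0.1483  0.1247]
300 [53 54 56] [ 0.6476 -0.1538  0.126 ] [44 43 44] [ 0.6474 -0.1483  0.1255]
302 [77 81 83] [ 0.653  -0.1539  0.1379] [34 35 39] [ 0.6464 -0.1483  0.1252]
304 [79 81 83] [ 0.653  -0.154   0.1395] [37 37 36] [ 0.6449 -0.1482  0.1242]
306 [78 84 86] [ 0.6526 -0.154   0.1403] [39 39 40] [ 0.6442 -0.1482  0.1245]
308 [78 80 83] [ 0.6526 -0.154   0.1418] [34 36 38] [ 0.6435 -0.1482  0.1247]
310 [78 81 83] [ 0.6529 -0.154   0.1437] [39 38 38] [ 0.6429 -0.1482  0.1253]
[[309.37565712 174.8314287 ]
 [309.23187922 186.27083371]
 [309.33511923 178.05942608]]
```

View pics/s1c.png

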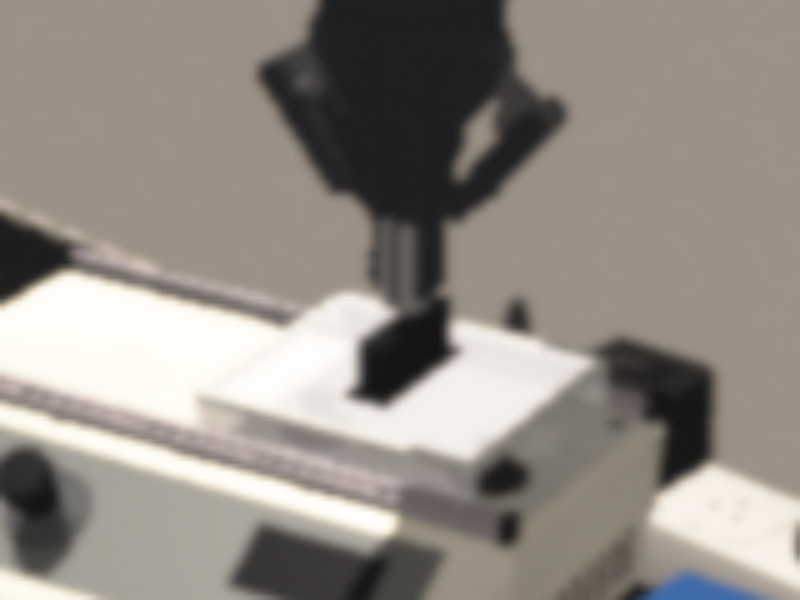

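>>> step_arm(
  steps=[
    [0,0,0,0.08,0],
    [0,0,0,0.08,0],
    [0,0,0,0,0],
    [0,0,0,0,0],
  ],
)

```text
t: 3.6
ee_pos: [0.6409, -0.1571, 0.1278]
tcp_rot: [-0.0, 1.0, -0.0, -0.0]
contact_force: [0.7, 0.2, -1.1]
opening: 0.0003
grip_force: 0.0
```

>>> step_arm(
  steps=[
    [0,0,0,0.08,0],
    [0,0,0,0,0],
    [0,0,0,0,0],
  ],
)

```text
t: 3.85
ee_pos: [0.6413, -0.1572, 0.1268]
tcp_rot: [0.0, 1.0, -0.0, 0.001]
contact_force: [0.0, 0.2, 5.5]
opening: -0.0001
grip_force: 2.6
```

>>> step_arm(
  steps=[
    [0,0,0,0.08,0],
    [0,0,0,0,0],
    [0,0,0,0,0],
  ],
)

```text
t: 4.1
ee_pos: [0.6414, -0.1574, 0.1267]
tcp_rot: [0.001, 1.0, -0.0, 0.002]
contact_force: [-5.6, 0.6, 16.9]
opening: -0.0002
grip_force: 8.1
```

>>> step_arm(
  steps=[
    [0.6,0,0,-0.4,0],
    [0.6,0,-0.08,0,0],
    [0.6,0,0,0,0],
    [0.6,0,0,0,0],
    [0.6,0,0,0.45,0],
    [0.6,0,0,0.45,0],
    [0,0,0,0,0],
    [0,0,0,0,0],
    [0,0,0,0,0],
    [0,0,0,0,0],
    [0,0,0,0,0],
    [0,0,0,0,0],
    [0,0,0,0,0],
  ],
)

```text
t: 5.18
ee_pos: [0.6411, -0.1547, 0.1087]
tcp_rot: [-0.0, 1.0, -0.0, 0.0]
contact_force: [-0.7, 0.7, -1.1]
opening: 0.0129
grip_force: 60.5
```

>>> step_arm(
  steps=[
    [0,0,-0.5,0,0],
    [0,0,-0.7,0,0],
    [0,0,-0.7,0,0],
    [0,0,-0.7,0,0],
    [0,0,-0.7,0,0],
    [0,0,-0.5,0,0],
    [0,0,0,0,0],
    [0,0,0,0,0],
  ],
)

```text
t: 5.85
ee_pos: [0.6431, -0.0388, 0.1087]
tcp_rot: [-0.0, 1.0, 0.001, 0.002]
contact_force: [6.8, 1.9, -6.1]
opening: 0.0127
grip_force: 60.2
```

>>> step_arm(
  steps=[
    [0,0,-0.3,0,0],
    [0,0,-0.2,0,0],
    [0,0,0,0,0],
  ],
)

```text
t: 6.1
ee_pos: [0.6433, -0.0242, 0.1087]
tcp_rot: [-0.0, 1.0, 0.0, 0.002]
contact_force: [7.5, 0.3, -5.2]
opening: 0.0125
grip_force: 60.0
```

>>> step_arm(
  steps=[
    [0,0.05,-0.2,0,0],
    [0,0,0,0,0],
  ],
)

```text
t: 6.27
ee_pos: [0.6434, -0.0202, 0.1087]
tcp_rot: [0.002, 1.0, -0.0, 0.001]
contact_force: [2.5, -5.4, -2.7]
opening: 0.0124
grip_force: 60.7
```

>>> step_arm(
  steps=[
    [0,0,-0.2,0,0],
    [0,0,0,0,0],
  ],
)

```text
t: 6.43
ee_pos: [0.6434, -0.02, 0.1087]
tcp_rot: [0.008, 1.0, -0.002, 0.001]
contact_force: [2.9, -25.4, -2.9]
opening: 0.0127
grip_force: 60.8
```

>>> step_arm(
  steps=[
    [0.6,0,0.3,0,0],
    [0.6,0,0,0,0],
    [0.6,0,0,0,0],
    [0.6,0,0,-0.8,0],
    [0.6,0,0,-0.8,0],
    [0.6,-0.3,0.9,-0.5,0],
    [0.6,-0.3,0.9,-0.5,0],
    [0.6,-0.3,0.9,-0.4,0],
    [0.6,-0.3,0.9,0,0],
    [0.6,-0.3,0.9,0,0],
    [0.6,-0.3,0.9,0,0],
    [0.6,0,0,0,0],
    [0.6,0,0,0,0],
  ],
)

```text
t: 7.52
ee_pos: [0.5884, -0.185, 0.1988]
tcp_rot: [-0.0, 1.0, -0.001, 0.0]
contact_force: [-0.2, -0.2, 0.7]
opening: 0.0512
grip_force: 0.0
```

Run:
```python
from h import *
st()
im,dp,C=snap('wrist','w3.png'); np.savez('w3.npz',im=im,dp=dp,R=C[2],t=C[3])
```

```text
t 7.52 pos [ 0.5884 -0.185   0.1988] yaw -0.0016 tilt -1.000 F [-0.2 -0.2  0.7] open 0.0512 grip 0.0
```

View pics/w3.png

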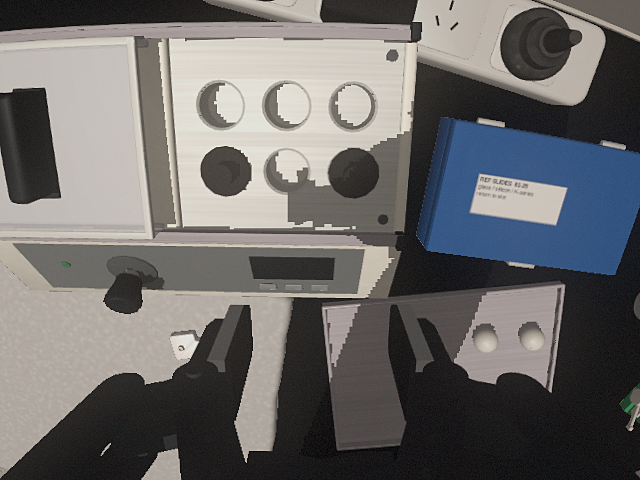

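Run:
```python
from geo import *
f=np.load('w3.npz'); im=f['im']; K,d,_,_=cal('wrist'); C=(K,d,f['R'],f['t'])
g=cv2.cvtColor(im,cv2.COLOR_BGR2GRAY); P=cloud(f['dp'],'wrist',C)
# wells: circles
c=cv2.HoughCircles(cv2.medianBlur(g,3)[60:215,170:400],cv2.HOUGH_GRADIENT,1,35,param1=100,param2=14,minRadius=18,maxRadius=28)
for x,y,rr in c[0]:
    p=(x+170,y+60); print(p,rr,onz('wrist',[p],.075,C)[0].round(4), P[int(p[1]),int(p[0])].round(4))
# sunk pixels
Z=P[:,:,2]; m=((Z<.068)&(Z>.03)).astype(np.uint8); m[:,:170]=0;m[:60]=0;m[215:]=0;m[:,395:]=0
n,l,s,ce=cv2.connectedComponentsWithStats(m)
print([(s[i],ce[i].round(1)) for i in range(1,n) if s[i,4]>150])
# plugs: top of stem
m=(Z>.086)&(Z<.10); m[:,:170]=0;m[:120]=0;m[230:]=0;m[:,400:]=0
n,l,s,ce=cv2.connectedComponentsWithStats(m.astype(np.uint8))
for i in range(1,n):
    if s[i,4]>50: q=P[l==i]; print('stem',s[i,4],q.mean(0).round(4),q.min(0).round(4),q.max(0).round(4))
```

```text
(np.float32(352.5), np.float32(172.5)) 25.1 [ 0.6237 -0.2043  0.075 ] [ 0.6272 -0.2027  0.0932]
(np.float32(220.5), np.float32(105.5)) 24.3 [ 0.6648 -0.124   0.075 ] [ 0.6645 -0.1182  0.0508]
(np.float32(225.5), np.float32(171.5)) 25.4 [ 0.6245 -0.1246  0.075 ] [ 0.6281 -0.1284  0.0932]
(np.float32(354.5), np.float32(108.5)) 23.0 [ 0.6626 -0.2048  0.075 ] [ 0.6621 -0.2063  0.0507]
(np.float32(285.5), np.float32(104.5)) 22.1 [ 0.665  -0.1633  0.075 ] [ 0.6647 -0.1611  0.0512]
(np.float32(287.5), np.float32(171.5)) 23.6 [ 0.6243 -0.1636  0.075 ] [ 0.6205 -0.1615  0.0514]
(np.float32(257.5), np.float32(134.5)) 24.0 [ 0.6473 -0.1457  0.075 ] [ 0.6476 -0.1454  0.0749]
[(array([ 202,   83,   41,   44, 1415], dtype=int32), array([221.7, 104.6])), (array([ 265,   83,   45,   45, 1524], dtype=int32), array([287.2, 105. ])), (array([ 330,   84,   44,   45, 1522], dtype=int32), array([351.8, 106.1])), (array([ 267,  150,   42,   41, 1301], dtype=int32), array([287.6, 169.7]))]
stem 481 [ 0.6253 -0.125   0.0924] [ 0.618  -0.1318  0.0867] [ 0.6322 -0.1174  0.0948]
stem 470 [ 0.6241 -0.2044  0.0925] [ 0.6167 -0.2117  0.087 ] [ 0.6311 -0.1974  0.0944]
```

>>> step_arm(
  steps=[
    [0.4,0.595,0.323,0.4,0],
    [0.4,0.595,0.323,0.4,0],
    [0.4,0,0,0.9,0],
    [0.4,0,0,0.9,0],
    [0.4,0,0,0.9,0],
    [0.4,0,0,0.46,0],
    [0.4,0,0,0,0],
    [0,0,0,0,0],
    [0,0,0,0,0],
    [0,0,0,0,0],
    [0,0,0,0,0],
    [0,0,0,-0.5,0],
    [0,0,0,-0.8,0],
    [0,0,0,-0.8,0],
    [0,0,0,0,0],
  ],
)

```text
t: 8.82
ee_pos: [0.6264, -0.2045, 0.1479]
tcp_rot: [0.001, 1.0, -0.0, 0.003]
contact_force: [0.8, -1.3, 0.2]
opening: 0.0107
grip_force: 59.0
```

```bash
python3 -c "
from h import *
to(.385,-.232,.13)"
```

```text
t 8.82 pos [ 0.6264 -0.2045  0.1479] yaw 0.0000 tilt -1.000 F [ 0.8 -1.3  0.2] open 0.0107 grip 59.0
units [-8.046  0.916  0.597] turn to yaw0 0.0
```

>>> step_arm(
  steps=[
    [0,-0.8,0.1,0,0],
    [0,-0.906,0.102,0,0],
    [0,-0.906,0.102,0,0],
    [0,-0.906,0.102,0,0],
    [0,-0.906,0.102,0,0],
    [0,-0.906,0.102,0,0],
    [0,-0.906,0.102,0,0],
    [0,-0.906,0.102,0,0],
    [0,-0.906,0.102,0,0],
    [0,0,0,0.9,0],
    [0,0,0,0.9,0],
    [0,0,0,0.9,0],
    [0,0,0,0.9,0],
    [0,0,0,0.4,0],
    [0,0,0,0,0],
    [0,0,0,0,0],
  ],
)

```text
t: 10.15
ee_pos: [0.3823, -0.2311, 0.0222]
tcp_rot: [-0.0, 1.0, -0.0, -0.001]
contact_force: [-0.1, 0.6, 0.0]
opening: 0.0115
grip_force: 43.2
```

>>> step_arm(
  steps=[
    [0.4,0,0,0,0],
    [0.4,0,0,0,0],
    [0.4,0,0,0,0],
    [0.4,0,0,-0.9,0],
    [0.4,0,0,-1,0],
    [0.4,0,0,-1,0],
    [0.4,0,0,-1,0],
    [0.4,0.9,-0.396,0,0],
    [0.4,0.9,-0.396,0,0],
    [0.4,0.9,-0.396,0,0],
    [0.4,0.9,-0.396,0,0],
    [0.4,0.9,-0.396,0,0],
    [0.4,0.9,-0.396,0,0],
    [0.4,0.9,-0.396,0,0],
    [0.4,0.9,-0.396,0,0],
    [0.4,0.9,-0.396,0,0],
    [0.4,0,0,0,0],
    [0.4,0,0,0,0],
  ],
)

```text
t: 11.65
ee_pos: [0.6269, -0.1239, 0.1395]
tcp_rot: [0.0, 1.0, 0.001, 0.0]
contact_force: [0.2, -0.2, -0.3]
opening: 0.0342
grip_force: 0.0
```

```bash
python3 -c "
from h import *
to(.6255,-.1244,.081)"
```

```text
t 11.65 pos [ 0.6269 -0.1239  0.1395] yaw 0.0016 tilt -1.000 F [ 0.2 -0.2 -0.3] open 0.0342 grip 0.0
units [-0.047  0.017  1.949] turn to yaw0 0.013
```

Pick plug 0 and carry it on, aiming for (.447,-.226).

>>> step_arm(
  steps=[
    [0.4,-0.05,0.02,0.9,0],
    [0.4,0,0,0.7,0],
    [0.4,0,0,0.35,0],
    [0.4,0,0,0,0],
    [0,0,0,0,0],
    [0,0,0,0,0],
    [0,0,0,0,0],
    [0,0,0,0,0],
    [0,0,0,-0.5,0],
    [0,0,0,-0.8,0],
    [0,0,0,-0.8,0],
    [0,-0.8,0.45,0,0],
    [0,-0.8,0.45,0,0],
    [0,-0.8,0.45,0,0],
    [0,-0.8,0.45,0,0],
    [0,-0.8,0.45,0,0],
    [0,-0.8,0.45,0,0],
    [0,-0.8,0.45,0,0],
    [0,0,0,0,0],
  ],
)

```text
t: 13.23
ee_pos: [0.4531, -0.2212, 0.1451]
tcp_rot: [0.001, 1.0, -0.002, -0.0]
contact_force: [-0.2, 0.1, 0.1]
opening: 0.0107
grip_force: 58.6
```

Run:
```python
from h import *
to(.447,-.226,.021)
im,dp,C=snap('top','top1.png'); im2,dp,C2=snap('wrist','w4.png')
cv2.imwrite('pics/c4.png',np.hstack([cv2.resize(im[200:340,280:420],(400,400)),cv2.resize(im2,(400,400))]))
```

```text
t 13.23 pos [ 0.4531 -0.2212  0.1451] yaw -0.0033 tilt -1.000 F [-0.2  0.1  0.1] open 0.0107 grip 58.6
units [-0.201  0.162  4.137] turn to yaw0 -0.027
```

View pics/c4.png

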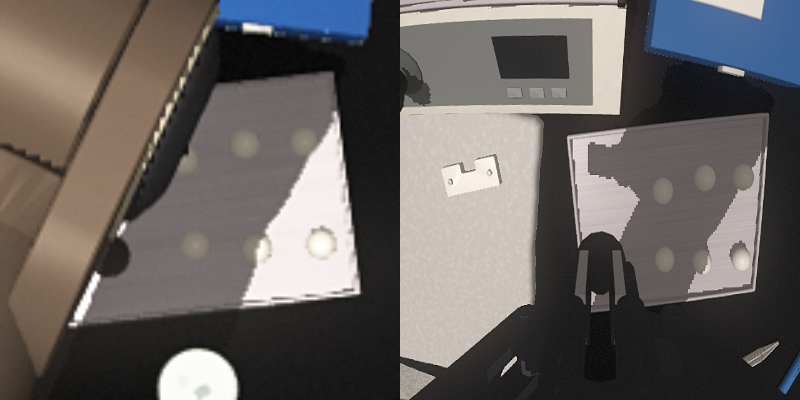

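>>> step_arm(
  steps=[
    [0,-0.2,0.16,0.7,0],
    [0,0,0,0.8,0],
    [0,0,0,0.9,0],
    [0,0,0,0.9,0],
    [0,0,0,0.8,0],
    [0,0,0,0,0],
    [0.4,0,0,0,0],
    [0.4,0,0,0,0],
    [0.4,0,0,0,0],
    [0.4,0,0,-1,0],
    [0.4,0,0,-1,0],
    [0.4,0,0,-1,0],
    [0.4,-0.5,0.9,-1,0],
    [0.5,-0.7,0.9,-1,0],
    [0.5,-0.7,0.9,-0.5,0],
    [0.5,0,0,0,0],
    [0.5,0,0,0,0],
  ],
)

```text
t: 14.75
ee_pos: [0.3956, -0.3039, 0.1847]
tcp_rot: [0.001, 1.0, -0.002, 0.002]
contact_force: [0.5, -0.1, -1.1]
opening: 0.0426
grip_force: 0.0
```

```bash
cat > balls.py <<'E'
from geo import *
def find(f=None):
    C0=st(); im,dp,C=snap('wrist',f); P=cloud(dp,'wrist',C); Z=P[:,:,2]
    m=(Z>.0125)&(Z<.028)&(im.max(2)>55)&(P[:,:,0]>.30)&(P[:,:,0]<.55)&(P[:,:,1]<-.18)&(P[:,:,1]>-.46)
    m=cv2.morphologyEx(m.astype(np.uint8),cv2.MORPH_OPEN,np.ones((3,3)))
    n,l,s,ce=cv2.connectedComponentsWithStats(m); out=[]
    for i in range(1,n):
        if s[i,4]<40: continue
        q=P[l==i]; A=np.c_[2*q,np.ones(len(q))]; b=(q**2).sum(1); 
        k=q[:,2]>.0; zc=.013
        A2=np.c_[2*q[:,:2],np.ones(len(q))]; b2=b-2*q[:,2]*zc; x=np.linalg.lstsq(A2,b2,rcond=None)[0]
        rr=np.sqrt(max(0,x[2]+x[0]**2+x[1]**2+zc**2))
        out.append(x[:2]); print(ce[i].round(0),s[i,4],'ball',x[:2].round(4),'r',rr.round(4),'zmax',q[:,2].max().round(4))
    return im,C,P
E
python3 - <<'E'
from balls import *
find('w5.png')
E
```

```text
t 14.75 pos [ 0.3956 -0.3039  0.1847] yaw -0.0033 tilt -1.000 F [ 0.5 -0.1 -1.1] open 0.0426 grip 0.0
[222.  17.] 168 ball [ 0.5292 -0.1983] r 0.0413 zmax 0.0279
[473.   4.] 260 ball [ 0.5517 -0.4074] r 0.0185 zmax 0.0279
[220.  41.] 57 ball [ 0.5131 -0.2396] r 0.0084 zmax 0.0277
[191.  43.] 71 ball [ 0.5634 -0.2193] r 0.051 zmax 0.0279
[165.  43.] 81 ball [ 0.5591 -0.2027] r 0.0469 zmax 0.0277
[422. 118.] 748 ball [ 0.4622 -0.3764] r 0.011 zmax 0.0261
[361. 119.] 769 ball [ 0.4614 -0.3326] r 0.0111 zmax 0.0254
[208. 132.] 1132 ball [ 0.4521 -0.2213] r 0.0126 zmax 0.0278
[298. 134.] 737 ball [ 0.4503 -0.2877] r 0.011 zmax 0.0252
[308. 218.] 637 ball [ 0.388 -0.294] r 0.0109 zmax 0.0255
[429. 219.] 616 ball [ 0.387  -0.3871] r 0.0108 zmax 0.0251
[227. 224.] 959 ball [ 0.3814 -0.2306] r 0.0127 zmax 0.0279
[367. 222.] 633 ball [ 0.3846 -0.3393] r 0.0109 zmax 0.025
[309. 314.] 571 ball [ 0.3004 -0.2939] r 0.0125 zmax 0.0172
```

View pics/w5.png

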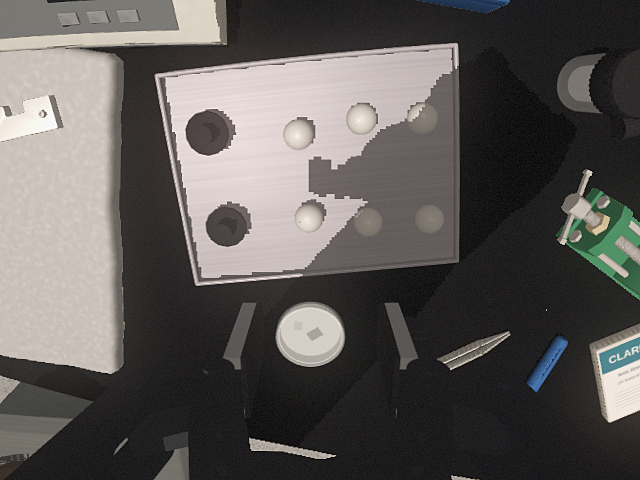

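>>> step_arm(
  steps=[
    [0.36,0.74,0.806,0.5,0],
    [0.36,0.74,0.806,0.5,0],
    [0.36,0.74,0.806,0.5,0],
    [0.36,0,0,1,0],
    [0.36,0,0,1,0],
    [0.36,0,0,1,0],
    [0.36,0,0,0,0],
    [0.36,0,0,0,0],
  ],
)

```text
t: 15.47
ee_pos: [0.4613, -0.3726, 0.0456]
tcp_rot: [-0.002, 1.0, 0.001, -0.002]
contact_force: [-0.9, -0.4, 0.2]
opening: 0.031
grip_force: 0.0
```

```bash
python3 -c "
from h import *
to(.4622,-.3764,.007)"
```

```text
t 15.47 pos [ 0.4613 -0.3726  0.0456] yaw 0.0014 tilt -1.000 F [-0.9 -0.4  0.2] open 0.0310 grip 0.0
units [0.028 0.126 1.285] turn to yaw0 0.012
```

>>> step_arm(
  steps=[
    [0.36,0.03,0.12,0.4,0],
    [0.36,0,0,0.5,0],
    [0.36,0,0,0.38,0],
    [0.36,0,0,0,0],
    [0,0,0,0,0],
    [0,0,0,0,0],
    [0,0,0,0,0],
    [0,0,0,-0.4,0],
    [0,0,0,-0.9,0],
    [0,0,0,-1,0],
    [0,0,0,-1,0],
    [0,0,0,-1,0],
    [0,0,0,0,0],
    [0,0,0,0,0],
  ],
)

```text
t: 16.63
ee_pos: [0.4643, -0.3795, 0.1419]
tcp_rot: [0.002, 1.0, -0.0, 0.002]
contact_force: [-0.7, 0.2, -1.0]
opening: 0.0184
grip_force: 58.7
```

```bash
python3 -c "
from h import *
to(.664,-.2044,.095)"
```

```text
t 16.63 pos [ 0.4643 -0.3795  0.1419] yaw -0.0002 tilt -1.000 F [-0.7  0.2 -1. ] open 0.0184 grip 58.7
units [ 6.655 -5.839  1.563] turn to yaw0 -0.002
```

Run:
```python
from geo import *
st(); im,dp,C=snap('wrist'); P=cloud(dp,'wrist',C)
c=proj('wrist',[[.4643,-.3795,.14]],C)[0]; print(c)
u,v=c.astype(int); cv2.imwrite('pics/b1.png',cv2.resize(im[v-50:v+90,u-80:u+80],None,fx=4,fy=4))
h=P[v-50:v+90,u-80:u+80]; m=(im[v-50:v+90,u-80:u+80].min(2)>100)&(h[:,:,2]>.1)
q=h[m]; print(len(q),q.mean(0),q.min(0),q.max(0)); x=np.linalg.lstsq(np.c_[2*q,np.ones(len(q))],(q**2).sum(1),rcond=None)[0]; print(x[:3].round(4))
```

```text
t 16.63 pos [ 0.4643 -0.3795  0.1419] yaw -0.0002 tilt -1.000 F [-0.7  0.2 -1. ] open 0.0184 grip 58.7
[322.2914526  321.46572391]
2614 [ 0.46812332 -0.37846949  0.15433334] [ 0.45409098 -0.39398853  0.14025099] [ 0.54697583 -0.36304491  0.28430541]
[ 0.5143 -0.38    0.2037]
```

View pics/b1.png

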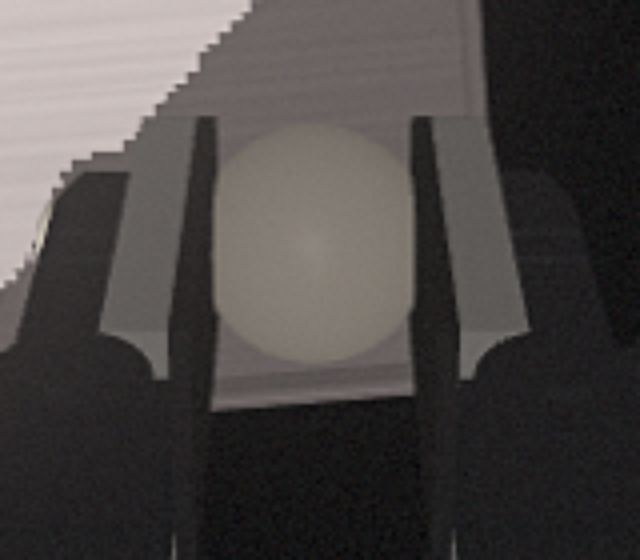

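>>> step_arm(
  steps=[
    [0,0.4,-0.35,0,0],
    [0,0.695,-0.61,0,0],
    [0,0.695,-0.61,0,0],
    [0,0.695,-0.61,0,0],
    [0,0.695,-0.61,0,0],
    [0,0.695,-0.61,0,0],
    [0,0.695,-0.61,0,0],
    [0,0.695,-0.61,0,0],
    [0,0.695,-0.61,0,0],
    [0,0.695,-0.61,0,0],
    [0,0,0,0.7,0],
    [0,0,0,0.7,0],
    [0,0,0,0,0],
    [0,0,0,0,0],
    [0,0,0,0,0],
  ],
)

```text
t: 17.93
ee_pos: [0.6624, -0.2035, 0.0964]
tcp_rot: [-0.0, 1.0, -0.0, -0.0]
contact_force: [-0.4, -0.6, -0.0]
opening: 0.0185
grip_force: 58.7
```

>>> step_arm(
  steps=[
    [0,0.05,0.03,0.3,0],
    [0,0,0,0.2,0],
    [0,0,0,0,0],
    [0,0,0,0,0],
  ],
)

```text
t: 18.27
ee_pos: [0.6639, -0.2044, 0.0809]
tcp_rot: [-0.0, 1.0, -0.0, -0.0]
contact_force: [-0.0, -0.6, -0.4]
opening: 0.0183
grip_force: 58.7
```

>>> step_arm(
  steps=[
    [0.36,0,0,0,0],
    [0.36,0,0,0,0],
    [0.36,0,0,0,0],
    [0.36,0,0,-0.5,0],
    [0.36,0,0,-1,0],
    [0.36,-0.5,0,-0.5,0],
    [0.36,-0.5,0,0,0],
    [0.36,0,0,0,0],
  ],
)

```text
t: 18.93
ee_pos: [0.6333, -0.2045, 0.1436]
tcp_rot: [0.001, 1.0, -0.0, 0.001]
contact_force: [0.6, 0.5, -0.1]
opening: 0.0307
grip_force: 0.0
```

```bash
cat > wells.py <<'E'
from geo import *
W=np.array([[.625,-.1244],[.6245,-.1644],[.624,-.2044],[.665,-.1244],[.6645,-.1644],[.664,-.2044]])
def check(f=None):
    st(); im,dp,C=snap('wrist',f); P=cloud(dp,'wrist',C)
    for i,w in enumerate(W):
        d=np.hypot(P[:,:,0]-w[0],P[:,:,1]-w[1])<.012; z=P[:,:,2][d]
        q=P[d&(P[:,:,2]>.064)&(P[:,:,2]<.1)]
        print(i,len(z),'zmax %.4f zmed %.4f'%(z.max(),np.median(z)) if len(z) else '', q[:,:2].mean(0).round(4) if len(q)>20 else '')
E
python3 -c "
from wells import *
check()"
```

```text
t 18.93 pos [ 0.6333 -0.2045  0.1436] yaw -0.0007 tilt -1.000 F [ 0.6  0.5 -0.1] open 0.0307 grip 0.0
0 539 zmax 0.0531 zmed 0.0511 
1 3705 zmax 0.2169 zmed 0.1998 
2 810 zmax 0.0739 zmed 0.0511 [ 0.6233 -0.2157]
3 837 zmax 0.0530 zmed 0.0511 
4 1117 zmax 0.0538 zmed 0.0510 
5 1429 zmax 0.0743 zmed 0.0695 [ 0.6647 -0.2033]
```

>>> step_arm(
  steps=[
    [0.36,-0.4,0.3,0,0],
    [0.36,-0.868,0.643,0,0],
    [0.36,-0.868,0.643,0,0],
    [0.36,-0.868,0.643,0,0],
    [0.36,-0.868,0.643,0,0],
    [0.36,-0.868,0.643,0,0],
    [0.36,-0.868,0.643,0,0],
    [0.36,-0.868,0.643,0,0],
    [0.36,-0.868,0.643,0,0],
    [0.36,-0.868,0.643,0,0],
    [0.36,0,0,1,0],
    [0.36,0,0,1,0],
    [0.36,0,0,1,0],
    [0.36,0,0,0.2,0],
    [0.36,0,0,0,0],
    [0.36,0,0,0,0],
  ],
)

```text
t: 20.32
ee_pos: [0.3879, -0.387, 0.0456]
tcp_rot: [-0.0, 1.0, -0.0, -0.0]
contact_force: [0.9, -0.1, 0.2]
opening: 0.0308
grip_force: 0.0
```

```bash
python3 -c "
from balls import *
find()" | grep -v "r 0.0[02345]"
```

```text
t 20.32 pos [ 0.3879 -0.387   0.0456] yaw -0.0001 tilt -1.000 F [ 0.9 -0.1  0.2] open 0.0308 grip 0.0
[187. 119.] 2405 ball [ 0.4612 -0.3328] r 0.011 zmax 0.026
[ 83. 149.] 2226 ball [ 0.4503 -0.2876] r 0.0109 zmax 0.0254
[120. 287.] 1759 ball [ 0.3879 -0.2946] r 0.0109 zmax 0.0253
[322. 290.] 1754 ball [ 0.3867 -0.387 ] r 0.0109 zmax 0.0255
[ 13. 302.] 829 ball [ 0.3809 -0.2335] r 0.0111 zmax 0.0188
[218. 294.] 1746 ball [ 0.3844 -0.3397] r 0.0109 zmax 0.0253
```

>>> step_arm(
  steps=[
    [0.36,-0.04,0,0.4,0],
    [0.36,0,0,0.5,0],
    [0.36,0,0,0.38,0],
    [0.36,0,0,0,0],
    [0,0,0,0,0],
    [0,0,0,0,0],
    [0,0,0,0,0],
    [0,0,0,-0.4,0],
    [0,0,0,-0.9,0],
    [0,0,0,-1,0],
    [0,0,0,-1,0],
    [0,0,0,-1,0],
    [0,0.395,-0.304,0,0],
    [0,0.79,-0.609,0,0],
    [0,0.79,-0.609,0,0],
    [0,0.79,-0.609,0,0],
    [0,0,0,0,0],
  ],
)

```text
t: 21.78
ee_pos: [0.4731, -0.3205, 0.1366]
tcp_rot: [-0.0, 1.0, 0.002, 0.001]
contact_force: [0.1, 0.3, -1.0]
opening: 0.0181
grip_force: 58.7
```

>>> step_arm(
  steps=[
    [0,0.719,-0.553,0,0],
    [0,0.719,-0.553,0,0],
    [0,0.719,-0.553,0,0],
    [0,0.719,-0.553,0,0],
    [0,0.719,-0.553,0,0],
    [0,0.719,-0.553,0,0],
    [0,0.719,-0.553,0,0],
    [0,0,0,0.7,0],
    [0,0,0,0.7,0],
    [0,0,0,0,0],
    [0,0,0,0,0],
    [0,0,0,0,0],
  ],
)

```text
t: 22.78
ee_pos: [0.6207, -0.2073, 0.0951]
tcp_rot: [0.0, 1.0, -0.0, 0.0]
contact_force: [-0.2, 0.2, 0.1]
opening: 0.0184
grip_force: 58.8
```

>>> step_arm(
  steps=[
    [0,0.11,-0.1,0.27,0],
    [0,0,0,0.2,0],
    [0,0,0,0,0],
    [0,0,0,0,0],
    [0.36,0,0,0,0],
    [0.36,0,0,0,0],
    [0.36,0,0,0,0],
    [0.36,0,0,-0.5,0],
    [0.36,0,0,-0.8,0],
    [0.36,-0.4,0.3,-0.8,0],
    [0.36,-0.838,0.663,0,0],
    [0.36,-0.838,0.663,0,0],
    [0.36,-0.838,0.663,0,0],
    [0.36,-0.838,0.663,0,0],
    [0.36,-0.838,0.663,0,0],
    [0.36,-0.838,0.663,0.5,0],
    [0.36,0,0,1,0],
    [0.36,0,0,1,0],
    [0.36,0,0,0.7,0],
    [0.36,0,0,0,0],
  ],
)

```text
t: 24.45
ee_pos: [0.4583, -0.3306, 0.0425]
tcp_rot: [-0.002, 1.0, -0.0, -0.003]
contact_force: [-1.3, 0.0, 0.2]
opening: 0.031
grip_force: 0.0
```

>>> step_arm(
  steps=[
    [0.36,0,0,0,0],
  ],
)

```text
t: 24.53
ee_pos: [0.4603, -0.3317, 0.0463]
tcp_rot: [-0.001, 1.0, -0.0, -0.001]
contact_force: [0.2, 0.4, 1.3]
opening: 0.0305
grip_force: 0.0
```

```bash
python3 -c "
from balls import *
find()" | grep -v "r 0.0[02345]"
```

```text
t 24.53 pos [ 0.4603 -0.3317  0.0463] yaw -0.0003 tilt -1.000 F [0.2 0.4 1.3] open 0.0305 grip 0.0
[ 86. 128.] 1807 ball [ 0.5316 -0.2404] r 0.0139 zmax 0.028
[325. 285.] 1768 ball [ 0.4613 -0.3327] r 0.0109 zmax 0.0248
[ 92. 297.] 1894 ball [ 0.4526 -0.2224] r 0.0125 zmax 0.0279
[225. 306.] 1623 ball [ 0.4505 -0.2877] r 0.0108 zmax 0.0252
[338. 421.] 1307 ball [ 0.3845 -0.3396] r 0.0108 zmax 0.0249
[265. 422.] 87 ball [ 0.3881 -0.2944] r 0.0111 zmax 0.0218
```

>>> step_arm(
  steps=[
    [0.36,0.03,0.03,0.4,0],
    [0.36,0,0,0.5,0],
    [0.36,0,0,0.4,0],
    [0.36,0,0,0,0],
    [0,0,0,0,0],
    [0,0,0,0,0],
    [0,0,0,0,0],
    [0,0,0,-0.4,0],
    [0,0,0,-0.9,0],
    [0,0,0,-1,0],
    [0,0,0,-1,0],
    [0,0,0,-1,0],
    [0,0.4,-0.331,0,0],
    [0,0.8,-0.662,0,0],
    [0,0.8,-0.662,0,0],
    [0,0.8,-0.662,0,0],
    [0,0.8,-0.662,0,0],
    [0,0.8,-0.662,0,0],
    [0,0,0,0,0],
    [0,0,0,0,0],
  ],
)

```text
t: 26.25
ee_pos: [0.5952, -0.2226, 0.1371]
tcp_rot: [0.0, 1.0, 0.001, 0.0]
contact_force: [-0.4, -1.4, -0.3]
opening: 0.0185
grip_force: 58.7
```

>>> step_arm(
  steps=[
    [0,0.77,-0.647,0,0],
    [0,0.77,-0.647,0,0],
    [0,0.77,-0.647,0.3,0],
    [0,0,0,0.7,0],
    [0,0,0,0.35,0],
    [0,0,0,0,0],
    [0,0,0,0,0],
    [0,0,0,0,0],
  ],
)

```text
t: 26.92
ee_pos: [0.6628, -0.1667, 0.0974]
tcp_rot: [0.0, 1.0, -0.001, 0.0]
contact_force: [-0.1, -0.1, 0.8]
opening: 0.0184
grip_force: 58.7
```

>>> step_arm(
  steps=[
    [0,0.06,-0.08,0.3,0],
    [0,0,0,0.25,0],
    [0,0,0,0,0],
    [0,0,0,0,0],
    [0.36,0,0,0,0],
    [0.36,0,0,0,0],
    [0.36,0,0,0,0],
    [0.36,0,0,-0.5,0],
    [0.36,0,0,-0.8,0],
    [0.36,-0.4,0.25,-0.8,0],
    [0.36,-0.893,0.559,0,0],
    [0.36,-0.893,0.559,0,0],
    [0.36,-0.893,0.559,0,0],
    [0.36,-0.893,0.559,0,0],
    [0.36,-0.893,0.559,0,0],
    [0.36,-0.893,0.559,0,0],
    [0.36,-0.893,0.559,0,0],
    [0.36,-0.893,0.559,0,0],
    [0.36,-0.893,0.559,0,0],
    [0.36,-0.893,0.559,0,0],
  ],
)

```text
t: 28.58
ee_pos: [0.3839, -0.3389, 0.1432]
tcp_rot: [0.0, 1.0, 0.0, 0.0]
contact_force: [-0.2, -1.1, -0.0]
opening: 0.0312
grip_force: 0.0
```

>>> step_arm(
  steps=[
    [0.36,0,0,0.8,0],
    [0.36,0,0,0.9,0],
    [0.36,0,0,0.9,0],
    [0.36,0,0,0.6,0],
    [0.36,0,0,0,0],
    [0.36,0,0,0,0],
  ],
)

```text
t: 29.08
ee_pos: [0.3847, -0.3379, 0.0465]
tcp_rot: [-0.001, 1.0, -0.0, -0.001]
contact_force: [-0.7, 0.4, 0.1]
opening: 0.0309
grip_force: 0.0
```

```bash
python3 -c "
from balls import *
find()" | grep -v "r 0.0[02345]"
```

```text
t 29.08 pos [ 0.3847 -0.3379  0.0465] yaw -0.0001 tilt -1.000 F [-0.7  0.4  0.1] open 0.0309 grip 0.0
[ 51. 137.] 2148 ball [ 0.4521 -0.2222] r 0.0125 zmax 0.0184
[198. 138.] 2331 ball [ 0.4503 -0.2875] r 0.011 zmax 0.0254
[225. 280.] 1821 ball [ 0.3877 -0.2944] r 0.011 zmax 0.0249
[ 95. 288.] 1682 ball [ 0.3817 -0.2314] r 0.0124 zmax 0.0268
[326. 287.] 1766 ball [ 0.3845 -0.3395] r 0.0109 zmax 0.0256
```

>>> step_arm(
  steps=[
    [0.36,0,0.05,0.4,0],
    [0.36,0,0,0.5,0],
    [0.36,0,0,0.4,0],
    [0.36,0,0,0,0],
    [0,0,0,0,0],
    [0,0,0,0,0],
    [0,0,0,0,0],
    [0,0,0,-0.4,0],
    [0,0,0,-0.9,0],
    [0,0,0,-1,0],
    [0,0,0,-1,0],
    [0,0,0,-1,0],
    [0,0.4,-0.292,0,0],
    [0,0.9,-0.657,0,0],
    [0,0.9,-0.657,0,0],
    [0,0.9,-0.657,0,0],
    [0,0.9,-0.657,0,0],
    [0,0.9,-0.657,0,0],
    [0,0,0,0,0],
    [0,0,0,0,0],
  ],
)

```text
t: 30.8
ee_pos: [0.5335, -0.2315, 0.1372]
tcp_rot: [0.0, 1.0, 0.001, 0.0]
contact_force: [0.2, -1.0, 0.6]
opening: 0.0178
grip_force: 58.7
```

>>> step_arm(
  steps=[
    [0,0.77,-0.575,0,0],
    [0,0.77,-0.575,0,0],
    [0,0.77,-0.575,0,0],
    [0,0.77,-0.575,0.3,0],
    [0,0,0,0.7,0],
    [0,0,0,0.35,0],
    [0,0,0,0,0],
    [0,0,0,0,0],
    [0,0,0,0,0],
  ],
)

```text
t: 31.55
ee_pos: [0.624, -0.1646, 0.0974]
tcp_rot: [0.0, 1.0, -0.001, 0.0]
contact_force: [-0.5, 1.2, 0.1]
opening: 0.018
grip_force: 58.8
```

>>> step_arm(
  steps=[
    [0,0.02,0,0.3,0],
    [0,0,0,0.25,0],
    [0,0,0,0,0],
    [0,0,0,0,0],
    [0.36,0,0,0,0],
    [0.36,0,0,0,0],
    [0.36,0,0,0,0],
    [0.36,0,0,-0.5,0],
    [0.36,0,0,-0.8,0],
    [0.36,-0.4,0.28,-0.8,0],
    [0.36,-0.9,0.637,0,0],
    [0.36,-0.9,0.637,0,0],
    [0.36,-0.9,0.637,0,0],
    [0.36,-0.9,0.637,0,0],
    [0.36,-0.9,0.637,0,0],
    [0.36,-0.9,0.637,0.4,0],
    [0.36,0,0,0.9,0],
    [0.36,0,0,0.9,0],
    [0.36,0,0,0.9,0],
    [0.36,0,0,0,0],
  ],
)

```text
t: 33.22
ee_pos: [0.4482, -0.2851, 0.0453]
tcp_rot: [-0.002, 1.0, -0.0, -0.003]
contact_force: [0.1, 0.6, -0.4]
opening: 0.0307
grip_force: 0.0
```

>>> step_arm(
  steps=[
    [0.36,0,0,0,0],
  ],
)

```text
t: 33.3
ee_pos: [0.4503, -0.286, 0.0491]
tcp_rot: [-0.001, 1.0, -0.0, -0.001]
contact_force: [0.4, 0.4, -1.0]
opening: 0.0306
grip_force: 0.0
```

```bash
python3 -c "
from balls import *
find()" | grep -v "r 0.0[02345]"
```

```text
t 33.30 pos [ 0.4503 -0.286   0.0491] yaw -0.0002 tilt -1.000 F [ 0.4  0.4 -1. ] open 0.0306 grip 0.0
[577.  79.] 618 ball [ 0.5464 -0.3871] r 0.0191 zmax 0.0278
[185. 274.] 1937 ball [ 0.4526 -0.2221] r 0.0125 zmax 0.0265
[325. 284.] 1704 ball [ 0.4505 -0.2874] r 0.0109 zmax 0.025
[339. 396.] 1356 ball [ 0.388  -0.2944] r 0.0109 zmax 0.025
```

>>> step_arm(
  steps=[
    [0.36,0,0.05,0.4,0],
    [0.36,0,0,0.5,0],
    [0.36,0,0,0.5,0],
    [0.36,0,0,0,0],
    [0,0,0,0,0],
    [0,0,0,0,0],
    [0,0,0,0,0],
    [0,0,0,-0.4,0],
    [0,0,0,-0.9,0],
    [0,0,0,-1,0],
    [0,0,0,-1,0],
    [0,0,0,-1,0],
    [0,0.4,-0.304,0,0],
    [0,0.9,-0.683,0,0],
    [0,0.9,-0.683,0,0],
    [0,0.9,-0.683,0,0],
    [0,0.9,-0.683,0,0],
    [0,0.9,-0.683,0,0],
    [0,0,0,0,0],
    [0,0,0,0,0],
  ],
)

```text
t: 35.02
ee_pos: [0.5994, -0.1753, 0.1372]
tcp_rot: [0.0, 1.0, 0.001, 0.0]
contact_force: [0.3, -0.1, -1.5]
opening: 0.0182
grip_force: 58.7
```

>>> step_arm(
  steps=[
    [0,0.747,-0.58,0,0],
    [0,0.747,-0.58,0,0],
    [0,0.747,-0.58,0.3,0],
    [0,0,0,0.7,0],
    [0,0,0,0.35,0],
    [0,0,0,0,0],
    [0,0,0,0,0],
    [0,0,0,0,0],
  ],
)

```text
t: 35.68
ee_pos: [0.6649, -0.1254, 0.0975]
tcp_rot: [0.0, 1.0, -0.001, 0.0]
contact_force: [0.4, 1.1, 0.4]
opening: 0.0178
grip_force: 58.8
```

>>> step_arm(
  steps=[
    [0,0,-0.03,0.3,0],
    [0,0,0,0.25,0],
    [0,0,0,0,0],
    [0,0,0,0,0],
    [0.36,0,0,0,0],
    [0.36,0,0,0,0],
    [0.36,0,0,0,0],
    [0.36,0,0,-0.5,0],
    [0.36,0,0,-0.8,0],
    [0.36,-0.33,0.2,-0.8,0],
    [0.36,-0.89,0.547,0,0],
    [0.36,-0.89,0.547,0,0],
    [0.36,-0.89,0.547,0,0],
    [0.36,-0.89,0.547,0,0],
    [0.36,-0.89,0.547,0,0],
    [0.36,-0.89,0.547,0,0],
    [0.36,-0.89,0.547,0,0],
    [0.36,-0.89,0.547,0,0],
    [0.36,-0.89,0.547,0,0],
    [0.36,-0.89,0.547,0,0],
  ],
)

```text
t: 37.35
ee_pos: [0.3873, -0.2941, 0.1432]
tcp_rot: [0.0, 1.0, 0.0, 0.0]
contact_force: [0.3, -0.7, 0.4]
opening: 0.0307
grip_force: 0.0
```

>>> step_arm(
  steps=[
    [0.36,0,0,0.8,0],
    [0.36,0,0,0.9,0],
    [0.36,0,0,0.9,0],
    [0.36,0,0,0.6,0],
    [0.36,0,0,0,0],
    [0.36,0,0,0,0],
  ],
)

```text
t: 37.85
ee_pos: [0.388, -0.2931, 0.0465]
tcp_rot: [-0.0, 1.0, -0.0, -0.001]
contact_force: [0.2, 0.4, 1.5]
opening: 0.0307
grip_force: 0.0
```

```bash
python3 -c "
from balls import *
find()" | grep -v "r 0.0[02345]"
```

```text
t 37.85 pos [ 0.388  -0.2931  0.0465] yaw -0.0002 tilt -1.000 F [0.2 0.4 1.5] open 0.0307 grip 0.0
[ 95. 159.] 2231 ball [ 0.4456 -0.1958] r 0.0125 zmax 0.0265
[292. 295.] 1615 ball [ 0.3836 -0.2791] r 0.0109 zmax 0.0251
[135. 307.] 1622 ball [ 0.375  -0.2048] r 0.0125 zmax 0.0255
[324. 430.] 1384 ball [ 0.2982 -0.2943] r 0.0144 zmax 0.0167
```

>>> step_arm(
  steps=[
    [0.36,-0.15,-0.47,0,0],
    [0.36,0,0,0,0],
    [0.36,0,0,0,0],
  ],
)

```text
t: 38.15
ee_pos: [0.3845, -0.2791, 0.048]
tcp_rot: [0.001, 1.0, 0.0, 0.001]
contact_force: [0.1, -0.2, -0.2]
opening: 0.0307
grip_force: 0.0
```

```bash
python3 -c "
from balls import *
find()" | grep -v "r 0.0[02345]"
```

```text
t 38.15 pos [ 0.3845 -0.2791  0.048 ] yaw 0.0008 tilt -1.000 F [ 0.1 -0.2 -0.2] open 0.0307 grip 0.0
[128. 149.] 2653 ball [ 0.4456 -0.1955] r 0.0124 zmax 0.0276
[322. 287.] 1730 ball [ 0.3837 -0.2789] r 0.0108 zmax 0.0249
[164. 299.] 1768 ball [ 0.375  -0.2047] r 0.0125 zmax 0.0175
[346. 423.] 1204 ball [ 0.3022 -0.2915] r 0.0111 zmax 0.0166
```

>>> step_arm(
  steps=[
    [0.36,-0.02,0,0.4,0],
    [0.36,0,0,0.5,0],
    [0.36,0,0,0.47,0],
    [0.36,0,0,0,0],
    [0,0,0,0,0],
    [0,0,0,0,0],
    [0,0,0,0,0],
    [0,0,0,-0.4,0],
    [0,0,0,-0.9,0],
    [0,0,0,-1,0],
    [0,0,0,-1,0],
    [0,0,0,-1,0],
    [0,0.4,-0.256,0,0],
    [0,0.9,-0.577,0,0],
    [0,0.9,-0.577,0,0],
    [0,0.9,-0.577,0,0],
    [0,0.9,-0.577,0,0],
    [0,0.9,-0.577,0,0],
    [0,0,0,0,0],
    [0,0,0,0,0],
  ],
)

```text
t: 39.87
ee_pos: [0.5315, -0.1844, 0.1349]
tcp_rot: [0.0, 1.0, 0.001, 0.0]
contact_force: [-0.5, -0.7, -0.2]
opening: 0.0181
grip_force: 58.7
```

>>> step_arm(
  steps=[
    [0,0.792,-0.51,0,0],
    [0,0.792,-0.51,0,0],
    [0,0.792,-0.51,0,0],
    [0,0.792,-0.51,0.25,0],
    [0,0,0,0.7,0],
    [0,0,0,0.3,0],
    [0,0,0,0,0],
    [0,0,0,0,0],
    [0,0,0,0,0],
  ],
)

```text
t: 40.62
ee_pos: [0.6249, -0.125, 0.0983]
tcp_rot: [0.0, 1.0, -0.001, 0.0]
contact_force: [0.0, 0.5, 0.0]
opening: 0.0186
grip_force: 58.7
```

>>> step_arm(
  steps=[
    [0,0,-0.02,0.3,0],
    [0,0,0,0.27,0],
    [0,0,0,0,0],
    [0,0,0,0,0],
    [0.36,0,0,0,0],
    [0.36,0,0,0,0],
    [0.36,0,0,0,0],
    [0.36,0,0,-0.5,0],
    [0.6,0,0,-0.9,0],
    [0.6,0,0,-0.9,0],
    [0.6,-0.4,0.7,-0.8,0],
    [0.6,-0.4,0.7,-0.8,0],
    [0.6,-0.4,0.6,0,0],
    [0.6,0,0,0,0],
    [0.6,0,0,0,0],
  ],
)

```text
t: 41.87
ee_pos: [0.5893, -0.1842, 0.1977]
tcp_rot: [0.0, 1.0, -0.001, 0.001]
contact_force: [-0.3, 0.2, -1.2]
opening: 0.0515
grip_force: 0.0
```

```bash
python3 -c "
from wells import *
check('w6.png')"
```

```text
t 41.87 pos [ 0.5893 -0.1842  0.1977] yaw -0.0020 tilt -1.000 F [-0.3  0.2 -1.2] open 0.0515 grip 0.0
0 894 zmax 0.0752 zmed 0.0697 [ 0.627  -0.1237]
1 1001 zmax 0.0741 zmed 0.0693 [ 0.6253 -0.1633]
2 1015 zmax 0.0744 zmed 0.0693 [ 0.6251 -0.2029]
3 1122 zmax 0.0745 zmed 0.0696 [ 0.6646 -0.1237]
4 1190 zmax 0.0747 zmed 0.0691 [ 0.6644 -0.1629]
5 1098 zmax 0.0753 zmed 0.0695 [ 0.6636 -0.2029]
```

View pics/w6.png

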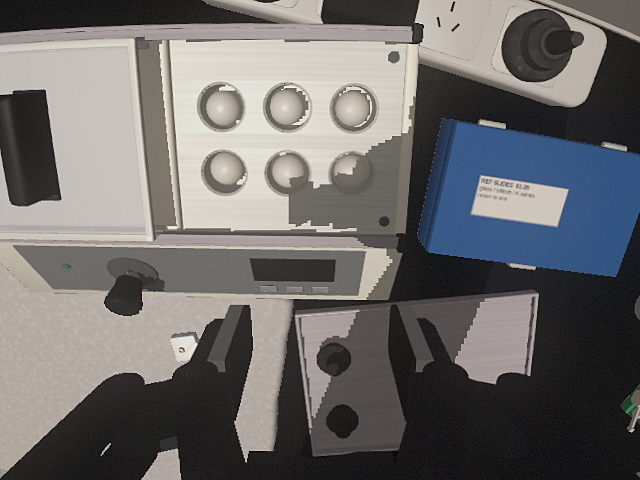

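>>> step_arm(
  steps=[
    [0.6,0.26,-0.79,0,0],
    [0.6,0.26,-0.79,0,0],
    [0.6,0.26,-0.79,0,0],
    [0.6,0.26,-0.79,0,0],
    [0.6,0.26,-0.79,0,0],
    [0.6,0.26,-0.79,0,0],
    [0.6,0.26,-0.79,0,0],
    [0.6,0,0,0.7,0],
    [0.6,0,0,0.8,0],
    [0.6,0,0,0,0],
    [0.6,0,0,0,0],
  ],
)

```text
t: 42.83
ee_pos: [0.6429, -0.0164, 0.1501]
tcp_rot: [-0.0, 1.0, 0.001, -0.002]
contact_force: [-0.7, 0.2, 1.2]
opening: 0.0509
grip_force: 0.0
```

Run:
```python
from geo import *
def fit(n):
    im,dp,C=snap(n); P=cloud(dp,n,C); x,y,z=[P[:,:,i] for i in range(3)]
    # panel: dark grey region
    b=(x>.49)&(x<.575)&(y>-.13)&(y<.02)&(z>.03)&(z<.12)
    q=P[b]; far=np.abs(q[:,1]+.046)>.035; A=np.c_[q[far][:,:2],np.ones(far.sum())]
    k=np.linalg.lstsq(A,q[far][:,2],rcond=None)[0]
    for _ in range(3):
        e=np.abs(A@k-q[far][:,2])<.004; k=np.linalg.lstsq(A[e],q[far][:,2][e],rcond=None)[0]
    nn=np.array([-k[0],-k[1],1]); L=np.linalg.norm(nn); nn/=L; print(n,'normal',nn.round(3),'tilt',np.degrees(np.arccos(nn[2])).round(1))
    h=(q[:,2]-q[:,:2]@k[:2]-k[2])/L; s=h>.026; g=q[s]; print(s.sum(),'hmax',np.percentile(h,99.5).round(4),g.mean(0).round(4),g.min(0).round(4),g.max(0).round(4))
    top=q[(h>.0295)]; print('top face',len(top),top.mean(0).round(4), 'grip',(top.mean(0)-.008*nn).round(4))
fit('top'); fit('wrist'); st()
```

```text
top normal [-0.577  0.006  0.816] tilt 35.3
110 hmax 0.0326 [ 0.5313 -0.0458  0.0792] [ 0.5208 -0.0567  0.0682] [ 0.5413 -0.034   0.0868]
top face 69 [ 0.5304 -0.0455  0.0798] grip [ 0.535  -0.0455  0.0733]
wrist normal [-0.583  0.008  0.813] tilt 35.6
540 hmax 0.0314 [ 0.5363 -0.0428  0.0803] [ 0.5227 -0.0562  0.0713] [ 0.5442 -0.0309  0.0853]
top face 298 [ 0.5335 -0.0431  0.08  ] grip [ 0.5382 -0.0432  0.0735]
t 42.93 pos [ 0.6444 -0.0172  0.1528] yaw 0.0002 tilt -1.000 F [-0.3 -0.2  0.8] open 0.0515 grip 0.0
```

>>> step_arm(
  steps=[
    [0.6,0,0.1,0.7,0],
    [0.6,0,0,0.73,0],
    [0.6,0,0,0,0],
    [0,0,0,0,0],
    [0,0,0,0,0],
    [0,0,0,0,0],
    [0,0,0,0,0],
    [0,0,0,0,0],
    [0,0,0.3,0,0],
    [0,-0.015,0.7,0,0],
    [0,-0.015,0.7,0,0],
    [0,-0.015,0.7,0,0],
    [0,-0.015,0.7,0,0],
    [0,-0.015,0.7,0,0],
    [0,0,0.5,0,0],
    [0,0,0.3,0,0],
    [0,0,0.1,0,0],
    [0,0,0,0,0],
  ],
)

```text
t: 44.43
ee_pos: [0.6426, -0.1631, 0.1115]
tcp_rot: [0.001, 1.0, -0.001, 0.002]
contact_force: [-0.7, -0.4, 6.1]
opening: 0.0123
grip_force: 59.5
```

>>> step_arm(
  steps=[
    [0,0,0.12,0,0],
    [0,0,0,0,0],
    [0,0,0,0,0],
  ],
)

```text
t: 44.68
ee_pos: [0.6426, -0.1659, 0.1114]
tcp_rot: [0.001, 1.0, -0.001, 0.002]
contact_force: [-1.1, -1.1, 5.6]
opening: 0.0124
grip_force: 59.6
```

>>> step_arm(
  steps=[
    [0,0,0.15,0,0],
    [0,0,0,0,0],
    [0,0,0,0,0],
  ],
)

```text
t: 44.93
ee_pos: [0.6426, -0.1665, 0.1115]
tcp_rot: [-0.003, 1.0, 0.0, 0.002]
contact_force: [-1.9, 12.4, 8.2]
opening: 0.0124
grip_force: 60.1
```

>>> step_arm(
  steps=[
    [0,0,0.1,0,0],
    [0,0,0,0,0],
    [0,0,0,0,0],
  ],
)

```text
t: 45.18
ee_pos: [0.6426, -0.1666, 0.1114]
tcp_rot: [-0.006, 1.0, 0.001, 0.002]
contact_force: [-2.1, 20.9, 10.3]
opening: 0.0124
grip_force: 60.6
```

>>> step_arm(
  steps=[
    [0,0,-0.22,0,0],
    [0.5,0,0,0,0],
    [0.5,0,0,0,0],
    [0.5,0,0,0,0],
    [0.5,0,0,-0.6,0],
    [0.5,0,0,-0.9,0],
    [0.5,-0.4,-0.4,-0.9,0],
    [0.5,-0.64,-0.74,0,0],
    [0.5,-0.64,-0.74,0,0],
    [0.5,-0.64,-0.74,0,0],
    [0.5,-0.64,-0.74,0,0],
    [0.5,-0.64,-0.74,0,0],
    [0.5,0,0,0.7,0],
    [0.5,0,0,0.8,0],
    [0.5,0,0,0.6,0],
    [0.5,0,0,0,0],
    [0.5,0,0,0,0],
  ],
)

```text
t: 46.6
ee_pos: [0.5331, -0.0433, 0.1176]
tcp_rot: [-0.0, 1.0, -0.0, -0.001]
contact_force: [0.0, -0.5, 0.4]
opening: 0.0426
grip_force: 0.0
```

Run:
```python
from geo import *
to(.535,-.0437,.062); im,dp,C=snap('wrist','k.png')
P=cloud(dp,'wrist',C); x,y,z=[P[:,:,i] for i in range(3)]
b=(x>.505)&(x<.56)&(abs(y+.044)<.03)&(z>.0705)&(z<.092); q=P[b]; print(len(q),q.mean(0).round(4),q.min(0).round(4),q.max(0).round(4))
b=(abs(y+.166)<.08)&(z>.12)&(z<.13)&(x>.58)&(x<.7); q=P[b]; print('rib',q.mean(0).round(4) if len(q) else 0)
```

```text
t 46.60 pos [ 0.5331 -0.0433  0.1176] yaw -0.0007 tilt -1.000 F [ 0.  -0.5  0.4] open 0.0426 grip 0.0
units [0.062 0.013 1.852] turn to yaw0 -0.006
2160 [ 0.5372 -0.0434  0.0786] [ 0.5218 -0.0561  0.0705] [ 0.5484 -0.0308  0.0853]
rib 0
```

View pics/k.png

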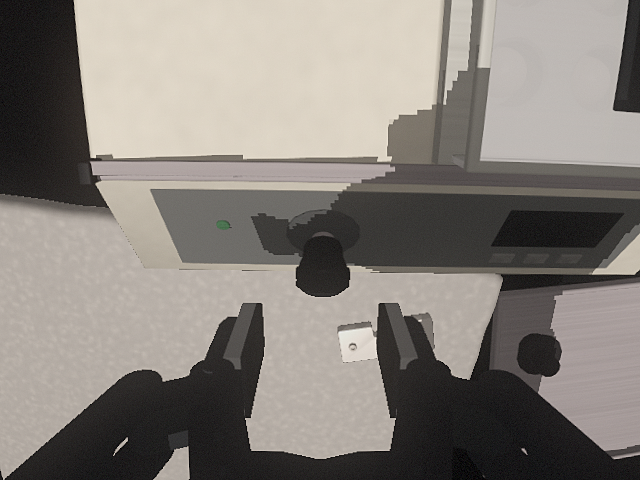

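>>> step_arm(
  steps=[
    [0.5,0.06,0.01,0.7,0],
    [0.5,0,0,0.7,0],
    [0.5,0,0,0.4,0],
    [0.5,0,0,0,0],
    [0,0,0,0,0],
    [0,0,0,0,0],
    [0,0,0,0,0],
    [0,0,0,0,0],
    [0,0,0,0,0],
  ],
)

```text
t: 47.4
ee_pos: [0.5366, -0.0442, 0.0659]
tcp_rot: [0.001, 1.0, -0.0, 0.001]
contact_force: [-1.8, -5.4, 6.5]
opening: 0.0216
grip_force: 59.1
```

>>> step_arm(
  steps=[
    [0,-0.06,0,-0.085,0],
    [0,-0.06,0,-0.085,0],
    [0,-0.06,0,-0.085,0],
    [0,-0.06,0,-0.085,0],
    [0,0,0,0,0],
  ],
)

```text
t: 47.82
ee_pos: [0.5301, -0.0441, 0.0753]
tcp_rot: [0.001, 1.0, -0.0, 0.002]
contact_force: [5.6, -4.7, -6.5]
opening: 0.0217
grip_force: 59.1
```

>>> step_arm(
  steps=[
    [0,-0.02,0,-0.03,0],
    [0,0,0,0,0],
    [0,0,0,0,0],
  ],
)

```text
t: 48.07
ee_pos: [0.5297, -0.0441, 0.0758]
tcp_rot: [0.001, 1.0, -0.0, 0.002]
contact_force: [5.6, -5.2, -6.6]
opening: 0.0217
grip_force: 59.1
```

>>> step_arm(
  steps=[
    [0,-0.04,0,-0.055,0],
    [0,0,0,0,0],
    [0,0,0,0,0],
    [0,0,0,0,0],
    [0,0,0,0,0],
    [0,0,0,0,0],
  ],
)

```text
t: 48.57
ee_pos: [0.5295, -0.0441, 0.0761]
tcp_rot: [0.001, 1.0, -0.0, 0.002]
contact_force: [11.8, -4.8, -17.9]
opening: 0.0218
grip_force: 61.4
```

>>> step_arm(
  steps=[
    [0,0.06,0,0.08,0],
    [0,0.06,0,0.08,0],
    [0,0.06,0,0.08,0],
    [0,0.06,0,0.08,0],
    [0,0.05,0,0.06,0],
    [0,0,0,0,0],
    [0.5,0,0,0,0],
    [0.5,0,0,0,0],
    [0.5,0,0,0,0],
    [0.5,0,0,0,0],
    [0.5,0,0,-0.7,0],
    [0.5,0,0,-1,0],
    [0.5,0,0,-1,0],
    [0.5,0,0.9,-1,0],
    [0.5,0,0.9,-1,0],
    [0.5,0,0.9,0,0],
    [0.5,0,0,0,0],
    [0.5,0,0,0,0],
  ],
)

```text
t: 50.07
ee_pos: [0.5354, -0.1251, 0.2068]
tcp_rot: [-0.0, 1.0, -0.001, 0.0]
contact_force: [-0.3, 0.3, -0.4]
opening: 0.0422
grip_force: 0.0
```

Run:
```python
from geo import *
st(); im,dp,C=snap('wrist','end.png')
P=cloud(dp,'wrist',C); x,y,z=[P[:,:,i] for i in range(3)]
b=(x>.50)&(x<.56)&(abs(y+.044)<.03)&(z>.0705)&(z<.1); q=P[b]; print(len(q),q.mean(0).round(4),q.min(0).round(4),q.max(0).round(4))
b=(abs(y+.166)<.08)&(z>.12)&(z<.13)&(x>.58)&(x<.7); q=P[b]; print('rib',q.mean(0).round(4) if len(q) else 0)
```

```text
t 50.07 pos [ 0.5354 -0.1251  0.2068] yaw -0.0024 tilt -1.000 F [-0.3  0.3 -0.4] open 0.0422 grip 0.0
1098 [ 0.5363 -0.045   0.0785] [ 0.522  -0.0565  0.0705] [ 0.5482 -0.0309  0.0857]
rib [ 0.6393 -0.1623  0.1253]
```

View pics/end.png

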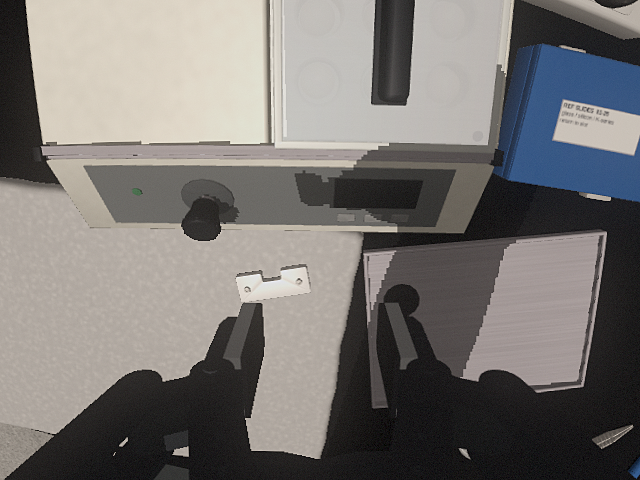

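Run:
```python
from geo import *
for n in('wrist','top'):
    im,dp,C=snap(n); P=cloud(dp,n,C); x,y,z=[P[:,:,i] for i in range(3)]
    b=(abs(y+.166)<.04)&(abs(z-.126)<.0015)&(x>.60)&(x<.68); q=P[b]; print(n,len(q),q.mean(0).round(4),np.percentile(q[:,1],[3,97]).round(4))
    c=proj(n,[[.645,-.166,.1]],C)[0]; print(c)
    # cover left/right frame edges at height .1
    b=(z>.097)&(z<.1045)&(x>.6)&(x<.62)&(abs(y+.166)<.1); q=P[b]; print(np.percentile(q[:,1],[1,99]).round(4) if len(q) else 0)
```

```text
wrist 2259 [ 0.6394 -0.1627  0.1259] [-0.1685 -0.1571]
[398.6863894  42.6652465]
[-0.2252 -0.0993]
top 134 [ 0.6419 -0.1649  0.126 ] [-0.1711 -0.1593]
[280.7032545  155.64687155]
[-0.2276 -0.1205]
```

>>> step_arm(
  steps=[
    [0,0.9,-0.2,0,0],
    [0,0.9,-0.13,0,0],
    [0,0.9,0,0,0],
    [0,0.87,0,0,0],
    [0,0,0,0.8,0],
    [0,0,0,0.8,0],
    [0,0,0,0.8,0],
    [0,0,0,0.7,0],
    [0,0,0,0,0],
    [0,0,0.2,0,0],
    [0,0,0.2,0,0],
    [0,0,0.2,0,0],
    [0,0,0,0,0],
    [0,0,0,0,0],
  ],
)

```text
t: 51.38
ee_pos: [0.643, -0.1332, 0.1148]
tcp_rot: [0.0, 1.0, -0.001, 0.001]
contact_force: [0.3, 0.2, -0.6]
opening: -0.0003
grip_force: 0.0
```

>>> step_arm(
  steps=[
    [0,0,0.15,0,0],
    [0,0,0,0,0],
    [0,0,0,0,0],
  ],
)

```text
t: 51.63
ee_pos: [0.6425, -0.1372, 0.1137]
tcp_rot: [0.0, 1.0, -0.0, 0.0]
contact_force: [-0.2, 0.5, -0.3]
opening: 0.0001
grip_force: 0.0
```

>>> step_arm(
  steps=[
    [0,0,0.15,0,0],
    [0,0,0,0,0],
    [0,0,0,0,0],
  ],
)

```text
t: 51.88
ee_pos: [0.6424, -0.1416, 0.1134]
tcp_rot: [-0.0, 1.0, -0.0, -0.0]
contact_force: [0.2, -0.0, -0.3]
opening: 0.0
grip_force: 0.0
```

>>> step_arm(
  steps=[
    [0,0,0.1,0,0],
    [0,0,0,0,0],
    [0,0,0,0,0],
  ],
)

```text
t: 52.13
ee_pos: [0.6424, -0.1445, 0.1134]
tcp_rot: [0.0, 1.0, -0.0, -0.0]
contact_force: [0.4, 0.3, -0.3]
opening: -0.0002
grip_force: 0.0
```

>>> step_arm(
  steps=[
    [0,0,0.1,0,0],
    [0,0,0,0,0],
    [0,0,0,0,0],
  ],
)

```text
t: 52.38
ee_pos: [0.6424, -0.1459, 0.1134]
tcp_rot: [-0.002, 1.0, 0.0, -0.0]
contact_force: [-0.7, 5.9, 1.0]
opening: -0.0003
grip_force: 2.8
```

>>> step_arm(
  steps=[
    [0,0,0.1,0,0],
    [0,0,0,0,0],
    [0,0,0,0,0],
  ],
)

```text
t: 52.63
ee_pos: [0.6423, -0.1462, 0.1134]
tcp_rot: [-0.004, 1.0, 0.001, -0.0]
contact_force: [-0.6, 14.8, 1.9]
opening: 0.0001
grip_force: 7.2
```

>>> step_arm(
  steps=[
    [0,0,-0.4,0,0],
    [0,0,-0.4,0,0],
    [0,0,0,-1,0],
    [0,0,0,-1,0],
    [0,0,0,-1,0],
    [0,0,0,0,0],
    [0,0,0,0,0],
    [0,0,0,0,0],
  ],
)

```text
t: 53.3
ee_pos: [0.6424, -0.1262, 0.2031]
tcp_rot: [0.0, 1.0, 0.0, 0.0]
contact_force: [0.7, 0.3, 0.4]
opening: -0.0
grip_force: 0.0
```

```bash
python3 -c "
from h import *
st(); print(r.job_done())"
```

```text
t 53.30 pos [ 0.6424 -0.1262  0.2031] yaw 0.0000 tilt -1.000 F [0.7 0.3 0.4] open -0.0000 grip 0.0
the job is handed in; nothing more can be done
None
```

The job is handed in (no verdict came back): all six balls are seated in the wells, both plugs are in the tray, the cover is shut against its stop, and the knob was pulled to its stop, held about half a second and has sprung back.

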